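# Dry out a damp salt shaker on the warm-air dryer

## Robot

A 6-joint arm with a two-finger parallel gripper is mounted at the origin on a cart in front of the work surface, level with it; the furniture and walls round the work are solid. World frame = base frame: x ahead of the robot, y to its left, z up, the work surface at z = 0. Lengths are in m, angles in rad, forces in N, time in s.
With the tool pointing down it reaches from about 0.25 to 0.775 m from the base axis. Payload 4 kg.
Tool frame: the origin (TCP) lies midway between the tips of the shut fingers; the grasp point (between the pads) lies grip_point_offset behind it (grip_point_offset is the distance from the TCP to the grasp point, in m); z points along the fingers, y is the line along which they close (so a half turn about z gives the same grasp; the last joint's range is limited). The gripper opens to 94 mm and grips with 3 to 60 N. Pads are 16 mm wide; open, the fingers measure 119 mm over their backs; the gripper's body (75 mm by 177 mm) begins 78 mm behind the grasp point.
Start: joints at [-1.329, 0.087, 1.371, -0, 1.684, -0.103], TCP at [0.186, -0.518, 0.206] pointing down, gripper open.
Joint ranges: [-3.1, 3.1], [-0.76, 2.03], [0.27, 2.55], [-1.08, 4.22], [0.17, 2.65], [-2.57, 2.57]. Speed limits (rad/s): [2.79, 2.79, 3.14, 3.14, 3.14, 3.14].

## Interface

Orientations are given as [roll, pitch, yaw] about the fixed x, y, z axes, in that order (R = Rz(yaw) Ry(pitch) Rx(roll)).
In Python, from bench import * gives the robot as it stands. The module is installed in compiled form; this text tells all that it offers.
- The arm moves only by the tool apply_moves, never from a script. Its argument "commands" is a list of rows, each a list of 7 numbers: the turn, a rotation vector about the world's x, y, z in rad, then the shift along the world's x, y, z in m, then the opening in per cent of the stroke, from 0 (shut) to 100 (fully open). In form: [[ax, ay, az, x, y, z, jaw], ...]. A call has exactly 5 rows; each row is the pose to reach, as a shift and turn from the pose commanded when the call began; what a row does not reach only later rows make up. A row lasts 1/10 s, in which the tool goes at most 50 mm and 8.59 degrees, less where a joint would pass 70% of its speed; a pose out of reach is approached as far as the arm can. A call with a gripper value outside its range is refused whole. The fingers move at their own pace and stop on an object; the grip force is fixed at half the most. Time passes only in rows, so rows that repeat a pose let the fingers close, or fill a call up. It gives the time, the measured TCP pose, the force, the opening and the grip force at its end, in the units of the state.
- get_obs(): the state, without advancing time (a new reading comes with each control period).
- snapshot(name): name is "scene" or "side" or "wrist"; returns a dict with "pixels" (420x560x3 uint8, red, green, blue), "vertical_fov" (degrees; the focal length in pixels is half the picture's height over the tangent of half this angle, whatever the lens; pixels are square), "cx", "cy" (the principal point, pixels), "rvec" (rotation vector, rad) and "tvec" (3), from world to camera coordinates, as OpenCV has them. Camera axes: x right, y down, z forward; pixel columns grow to the right and rows downward; lengths in m; the calibration is good to about 2 mm. The wrist camera is an equidistant fisheye: a pixel r from the principal point sees the ray r / f radians off the axis. A picture is of the moment at which its call begins. There is no depth.
- close_job(): hands the job in; it is judged then, once.
Trained networks look in the newest picture that a camera, given by its name, has taken for a name from the list of things; names that differ only in an ending like _2 or _b are one class to them, and where a whole thing is asked for, a point or a joint stands for the part that bears it (a point fixed in the world has none). Each returns a list of dicts, best first, with "score" (0 to 1); they miss things now and then, are a little off and sometimes report something else, mostly with a low value. They report only what shows in the picture. A call takes as long as a camera call. They do not tell look-alikes from the thing itself.
- masks_of(camera, query): "mask" (420x560 bool, what is visible of it) and "extent" ([left, top, right, bottom] in pixels, round what is visible of it).
- place_of(camera, query): "pixel" ([column, row] in pixels: a listed point, or the origin of a listed thing).
The state is a dict: "time": time; "joint_positions": joint angles; "qvel": joint speeds; "joint_torque": joint torques, N m; "tool_pos": TCP position; "ee_rot": TCP orientation; "wrist_force": force on the tool from outside, world axes, zero at the start; "wrist_torque": the same for the moment, N m; "width": finger opening in m; "finger_force": force on a finger pad.
Only numpy, scipy, OpenCV 4.12 (cv2) and the standard library are available. Lean on these libraries where they do the work, as an engineer would, in place of code of your own. Each camera call takes 0.05 s, during which the arm holds its last target. There are 200 camera calls.

## Task

The salt shaker has got damp: dry it on the little white warm-air dryer. First push the dryer's black slider all the way to its off end (the right end, by the red dot) and leave it off while you load: set the blue tray on the dryer so its four corner lugs drop fully into the sockets, then stand the salt shaker upright in the tray. Last, slide the black slider until its white line is level with the green mark, let go, and leave the two spice jars standing where they are.

Things in the scene. Friction and masses are not known exactly. Their poses are not given: they have to be found in the camera images.
- dryer: White dryer fixed to the worktop, 190 wide (y) x 195 deep (x) x 211 high. Origin on the worktop straight under the slider's track (its middle), z up, -x its front. Its front console face slopes up away from the robot at 27 deg to the horizontal; the deck above it (underside z = 185, front lip x = 5) keeps a gripper off the slider from straight above: reach it from the front, tilted about 27 deg (along the face's normal).
- heat_slider (a joint): The black slider, in m: 0 = off, at the right end (-y of the dryer, where it sits 50 right of the dryer's middle; red dot), grows to the left (+y) up to 0.100. Runs straight along the dryer's y, stays where it is left, takes about 2 N.
- slider_grip (a point): Middle of the black slider grip, at x = 0, z = 55 in the dryer's frame, 26 off the console face. The grip is 22 wide along the track (y; pinch it there, both sides are free), 30 along the slope, and reaches 14 beyond this point along the normal; the lowest 6 mm over the face is a thinner stem. White line at its middle. Axes: x up the slope, y left along the track, z the face's normal.
- mark_tip (a point): Lower end of the green mark on the console, up the slope from the slider. It stands elsewhere along the track each time and cannot be moved. Axes as slider_grip. The slider is set when slider_grip and this point have the same y in the dryer's frame.
- dryer_seat (a point): Centre of the deck, level with the tops of its four blue socket blocks: x = 92, y = 0, z = 211 in the dryer's frame, axes as the dryer. Sockets: square holes 18 x 18, 16 deep, chamfered, at x = +-57, y = +-65 from here. The seated tray's origin lies 12 below this point, its axes along the dryer's (either way round).
- tray: Loose blue open tray, 150 (x) x 166 (y), 0.25 to 0.4 kg, on the worktop. Origin: centre, level with the lug tips; z up. Four round lugs under it, 13 across tapering to 7, 12 long, at x = +-57, y = +-65. Floor from z = 12 to 17, walls 4 thick up to z = 46. A white handle stands over the middle along x.
- tray_handle (a point): Middle of the tray's white handle bar, 85 above the tray's origin. The bar is 100 long (tray x), 14 thick (y) and 18 high; two posts under it at x = +-40. On each side of it (y = +-42 of the tray) lies a free bay about 70 wide for the shaker.
- salt_shaker: Loose glass salt shaker, 44 across and 90 high, round, grey domed cap with holes, dark grey contents. It stands upright (it may lean 3 degrees on its foot) in a row with the two spice jars, in any order. Origin: centre of its underside, z up.
- herb_jar: Loose glass spice jar with a tall black lid and a dark label, 41 across, 105 high, upright; leave it alone. Origin: centre of its underside.
- spice_jar: Loose glass spice jar with a tall dark brown lid and a light label with orange, 41 across, 105 high, upright; leave it alone. Origin: centre of its underside.
Things that resemble listed ones, but are neither listed nor needed, are in the scene too. Leave any pink or purple look-alike of the salt_shaker alone.

How it is judged:
On the way, in this order (a step that is already met when the one before it is completed fails the run):
1. the slider is at its off end (value of joint heat_slider below 0.006 m), for 0.2 s.
2. the tray is seated, its lugs in the sockets, with the slider off (x of tray in the frame of dryer_seat between -0.006 and 0.006 m and y of tray in the frame of dryer_seat between -0.006 and 0.006 m and z of tray in the frame of dryer_seat below -0.009 m and angle between tray's own z axis and vertical below 0.05 rad and angle between the y axis of tray and the y axis of dryer, either way round below 0.08 rad and value of joint heat_slider below 0.006 m), for 0.2 s.
3. the salt shaker stands upright in the seated tray, let go, with the slider off (all of step 2 and x of salt_shaker in the frame of tray between -0.07 and 0.07 m and y of salt_shaker in the frame of tray between -0.08 and 0.08 m and z of salt_shaker in the frame of tray between 0.01 and 0.022 m and angle between salt_shaker's own z axis and vertical below 0.2 rad and linear speed of salt_shaker below 0.02 m/s and contact force between the fingers and salt_shaker below 0.1 N), for 0.2 s.
4. the slider is level with the green mark (y of slider_grip in the frame of mark_tip between -0.005 and 0.005 m), for 0.2 s.
At the end, for the whole second after the job is handed in: The slider's middle is within 5 mm of the green mark along the track and at rest; the tray is seated in the sockets (within 6 mm sideways, its underside within 3 mm of the socket tops, level within 0.05 rad); the salt shaker stands upright (within 0.2 rad) on the tray's floor, at rest (all of step 4 and x of tray in the frame of dryer_seat between -0.006 and 0.006 m and y of tray in the frame of dryer_seat between -0.006 and 0.006 m and z of tray in the frame of dryer_seat below -0.009 m and angle between tray's own z axis and vertical below 0.05 rad and angle between the y axis of tray and the y axis of dryer, either way round below 0.08 rad and x of salt_shaker in the frame of tray between -0.07 and 0.07 m and y of salt_shaker in the frame of tray between -0.08 and 0.08 m and z of salt_shaker in the frame of tray between 0.01 and 0.022 m and angle between salt_shaker's own z axis and vertical below 0.2 rad and linear speed of each of tray, salt_shaker below 0.02 m/s and velocity of joint heat_slider between -0.01 and 0.01 m/s); the robot touches nothing.
It fails at once if a spice jar is moved more than 40 mm or tipped over (distance of any of herb_jar, spice_jar from where it was at the start of the episode above 0.04 m or angle between any of herb_jar, spice_jar's own z axis and vertical above 0.6 rad).
It also fails if it takes over 72 s, if anything falls off the work surface, if the arm or the gripper's body presses on something with over 40 N, if the wrist force passes 120 N, or if a joint passes its speed limit or range.

## Working session

There is one attempt and no reset: what is moved stays moved. The work goes in short steps, Python scripts to look and compute and a tool call to move; the robot and the scene stay as the last step left them, time stands still between calls to the robot, and variables do not carry over. Pictures are saved under pics/ and viewed, at most 10 in all, crops included, and the job is handed in when it is done.

Besides the shell and the picture viewer there is one more tool, called after "Call:" by a JSON object that holds its "fn" and its "kwargs". apply_moves: Moves the arm, as the interface text tells. Its arguments: {"type":"object","properties":{"commands":{"type":"array"}},"required":["commands"]}

```bash
mkdir -p pics; cat > h.py <<'E'
from bench import *
import numpy as np, cv2
from scipy.spatial.transform import Rotation as Ro
def snap(n):
    s=snapshot(n); s['f']=210/np.tan(np.radians(s['vertical_fov'])/2); s['n']=n
    s['R']=Ro.from_rotvec(np.ravel(s['rvec'])).as_matrix(); s['t']=np.ravel(s['tvec']); s['c']=-s['R'].T@s['t']; return s
def ray(s,p):
    x=(p[0]-s['cx'])/s['f']; y=(p[1]-s['cy'])/s['f']
    if s['n']=='wrist':
        r=np.hypot(x,y)+1e-12; d=np.array([x/r*np.sin(r),y/r*np.sin(r),np.cos(r)])
    else: d=np.array([x,y,1.]); d/=np.linalg.norm(d)
    return s['R'].T@d
def onz(s,p,z):
    d=ray(s,p); return s['c']+d*(z-s['c'][2])/d[2]
def proj(s,P):
    v=s['R']@np.asarray(P)+s['t']
    if s['n']=='wrist':
        a=np.hypot(v[0],v[1]); th=np.arctan2(a,v[2]); return np.array([s['cx']+s['f']*th*v[0]/a,s['cy']+s['f']*th*v[1]/a])
    return np.array([s['cx']+s['f']*v[0]/v[2],s['cy']+s['f']*v[1]/v[2]])
def tri(obs):
    A=np.zeros((3,3));b=np.zeros(3)
    for s,p in obs:
        d=ray(s,p);M=np.eye(3)-np.outer(d,d);A+=M;b+=M@s['c']
    P=np.linalg.solve(A,b); return P,[np.round(proj(s,P)-p,1) for s,p in obs]
def save(s,name): cv2.imwrite('pics/'+name,s['pixels'][:,:,::-1])
E
cat > a.py <<'E'
from h import *
o=get_obs(); print({k:np.round(v,3) for k,v in o.items()})
try: print(grip_point_offset)
except Exception as e: print(e)
S={n:snap(n) for n in('scene','side')}
im=[]
for n,s in S.items():
    print(n,'cam',np.round(s['c'],3),'f',s['f']); save(s,n+'0.png')
    for q in('dryer','slider_grip','mark_tip','dryer_seat','tray','tray_handle','salt_shaker','herb_jar','spice_jar'):
        r=place_of(n,q); m=masks_of(n,q)
        print(n,q,[(np.round(x['pixel']).tolist(),round(x['score'],2)) for x in r][:4],[(np.round(x['extent']).tolist(),round(x['score'],2)) for x in m][:4])
E
python3 a.py
```

```text
{'time': np.float64(0.0), 'joint_positions': array([-1.329,  0.088,  1.372, -0.   ,  1.684, -0.103]), 'qvel': array([-0.002, -0.001, -0.001,  0.   ,  0.001, -0.001]), 'joint_torque': array([-1.0000e-03, -3.4019e+01, -3.0243e+01,  7.2000e-02,  3.3000e-02,
       -0.0000e+00]), 'tool_pos': array([ 0.186, -0.517,  0.204]), 'ee_rot': array([-3.139, -0.   ,  0.345]), 'wrist_force': array([-0.495, -0.398, -0.617]), 'wrist_torque': array([0.01 , 0.044, 0.004]), 'finger_force': np.float64(0.0), 'width': np.float64(0.094)}
0.0188
scene cam [ 0.009 -0.746  0.641] f 420.4764507863598
scene dryer [] [([340.0, 178.0, 366.0, 266.0], 0.79)]
scene slider_grip [([393.0, 296.0], 0.36)] []
scene mark_tip [] []
scene dryer_seat [] [([340.0, 179.0, 368.0, 263.0], 0.9)]
scene tray [([232.0, 218.0], 0.69)] [([201.0, 196.0, 252.0, 230.0], 0.95)]
scene tray_handle [([237.0, 193.0], 0.83)] [([205.0, 193.0, 254.0, 234.0], 0.82)]
scene salt_shaker [([351.0, 288.0], 0.94), ([369.0, 274.0], 0.8), ([351.0, 316.0], 0.57)] [([362.0, 245.0, 385.0, 278.0], 0.97), ([342.0, 282.0, 362.0, 320.0], 0.57), ([344.0, 255.0, 3
[... 430 characters left out ...]
 0.61)] [([258.0, 167.0, 353.0, 281.0], 0.6)]
side tray [([311.0, 170.0], 0.78)] [([279.0, 138.0, 341.0, 180.0], 0.75)]
side tray_handle [([310.0, 146.0], 0.65)] [([278.0, 135.0, 343.0, 178.0], 0.97), ([282.0, 306.0, 299.0, 342.0], 0.73), ([241.0, 296.0, 256.0, 323.0], 0.33)]
side salt_shaker [([237.0, 279.0], 0.89), ([278.0, 299.0], 0.79), ([248.0, 318.0], 0.69), ([311.0, 303.0], 0.66)] [([225.0, 261.0, 244.0, 287.0], 0.83), ([302.0, 288.0, 317.0, 311.0], 0.72), ([239.0, 297.0, 257.0, 323.0], 0.59), ([266.0, 278.0, 287.0, 308.0], 0.59)]
side herb_jar [([291.0, 330.0], 0.91)] [([281.0, 306.0, 298.0, 339.0], 0.77)]
side spice_jar [([212.0, 304.0], 0.75)] [([197.0, 280.0, 218.0, 314.0], 0.56)]
```

```bash
python3 -c "
import cv2,numpy as np
a=cv2.imread('pics/scene0.png');b=cv2.imread('pics/side0.png')
cv2.imwrite('pics/sc1.png',cv2.resize(a[150:350,180:440],None,fx=3,fy=3,interpolation=2))
cv2.imwrite('pics/si1.png',cv2.resize(b[125:345,180:380],None,fx=2.7,fy=2.7,interpolation=2))"
```

```text
(no output)
```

View pics/sc1.png

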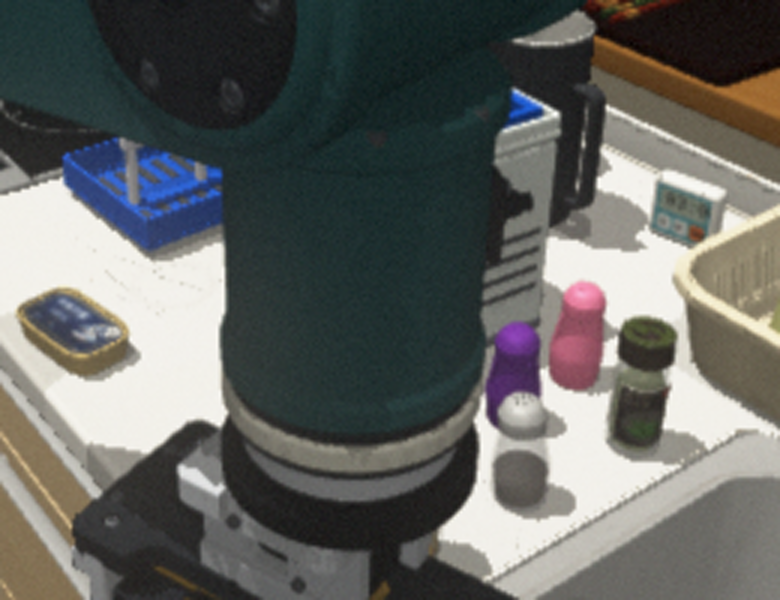

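View pics/si1.png

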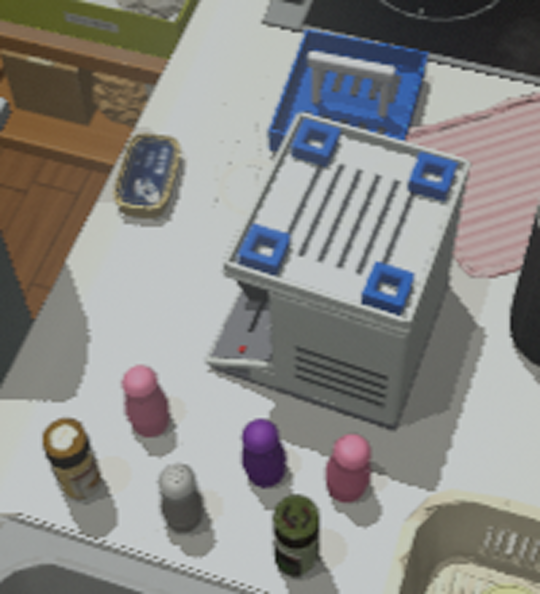

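The scene crop shows the salt shaker near pixel (353,310). The side crop shows it at (247,310), with the jars at (207,295) and (290,325). The socket holes are near (297,177), (341,190), (278,217) and (324,231), and the tray is behind the dryer.

```bash
cat > b.py <<'E'
from h import *
from scipy.optimize import least_squares
S={n:snap(n) for n in('scene','side')}
s=S['side']
px=np.array([(315,140),(434,175),(264,247),(388,285)])/2.7+[180,125]
P=np.array([onz(s,p,.211) for p in px]); print(P.round(3))
# left-front, left-back, right-front, right-back
L=np.array([[-57,65],[57,65],[-57,-65],[57,-65]])/1e3
def fn(v):
    c,q=np.cos(v[2]),np.sin(v[2]); W=L@np.array([[c,q],[-q,c]])+v[:2]
    return np.ravel([proj(s,[*w,.211])-p for w,p in zip(W,px)])
r=least_squares(fn,[*P.mean(0)[:2],0]); x,y,a=r.x; print('seat',r.x.round(4),r.fun.round(1))
o=np.array([x,y])-.092*np.array([np.cos(a),np.sin(a)]); print('dryer org',o)
off=o+.05*np.array([np.sin(a),-np.cos(a)]); print('off grip',off)
def bp(n,q,g):
    R=place_of(n,q); return min(R,key=lambda r:np.hypot(*(np.array(r['pixel'])-g)))['pixel']
for q,a1,b1 in(('tray',(232,218),(311,170)),('tray_handle',(237,193),(310,146)),('salt_shaker',(351,316),(248,318)),('herb_jar',(392,295),(291,330))):
    print(q,tri([(S['scene'],bp('scene',q,a1)),(s,bp('side',q,b1))]))
print('spice',onz(s,bp('side','spice_jar',(212,304)),0))
print('salt z0',onz(s,bp('side','salt_shaker',(248,318)),0),onz(S['scene'],bp('scene','salt_shaker',(351,316)),0))
for p in [(237,279),(278,299),(311,303)]: print('look',onz(s,p,0))
# tray rim corners in side crop
for p in [(306,30),(428,55)]: print('rim',onz(s,np.array(p)/2.7+[180,125],.046))
for p in [(312,58),(395,72)]: print('handle ends',onz(s,np.array(p)/2.7+[180,125],.09))
E
python3 b.py
```

```text
[[ 0.57   0.041  0.211]
 [ 0.686  0.034  0.211]
 [ 0.563 -0.088  0.211]
 [ 0.676 -0.093  0.211]]
seat [ 0.6237 -0.0264 -0.0596] [ 0.3 -0.1 -0.3 -0.4 -0.   0.   0.   0.5]
dryer org [ 0.5319029  -0.02094748]
off grip [ 0.52892407 -0.07085867]
tray (array([ 0.54438989,  0.25355776, -0.00447919]), [array([-0., -0.]), array([0., 0.])])
tray_handle (array([0.54520778, 0.255671  , 0.08602836]), [array([-2.1, -2.1]), array([0.7, 2.9])])
salt_shaker (array([ 0.54308267, -0.27192582, -0.00342225]), [array([-1.3, -1. ]), array([0. , 1.4])])
herb_jar (array([ 0.65138869, -0.28568818,  0.00828297]), [array([-3.2, -2.4]), array([0. , 3.6])])
spice [ 0.42852223 -0.25995044  0.        ]
salt z0 [ 0.5424281  -0.26965496  0.        ] [ 0.5403061  -0.27836051  0.        ]
look [ 0.47218507 -0.1771338   0.        ]
look [ 0.59484731 -0.19834075  0.        ]
look [ 0.67951225 -0.18313695  0.        ]
rim [0.47133191 0.33211287 0.046     ]
rim [0.62044168 0.33566193 0.046     ]
handle ends [0.50365446 0.25039913 0.09      ]
handle ends [0.59806035 0.25753802 0.09      ]
```

```bash
cat > plan.py <<'E'
import json,os,numpy as np
from scipy.spatial.transform import Rotation as Ro
F='cmd.json'
def load():
    if os.path.exists(F): d=json.load(open(F))
    else: d=dict(p=[.186,-.518,.206],R=Ro.from_euler('xyz',[np.pi,0,.345]).as_matrix().tolist())
    return np.array(d['p']),Ro.from_matrix(d['R'])
def T(yaw,tilt=0): return Ro.from_euler('ZYX',[yaw,-tilt,np.pi])   # tilt>0: fingers lean forward
def go(wps,save=True):
    """wps: (pos,R,jaw,[max mm/row]); prints calls of 5 rows, assumes I send them as printed"""
    p,R=load(); rows=[]; cur=(p,R)
    for w in wps:
        q,Q,j=np.array(w[0],float),w[1],w[2]; v=w[3] if len(w)>3 else .045; hold=w[4] if len(w)>4 else 0
        rv=(Q*cur[1].inv()).as_rotvec(); n=max(1,int(np.ceil(max(np.linalg.norm(q-cur[0])/v,np.degrees(np.linalg.norm(rv))/8))))
        rows+=[(cur[0]+(q-cur[0])*k/n,Ro.from_rotvec(rv*k/n)*cur[1],j) for k in range(1,n+1)]+[(q,Q,j)]*hold; cur=(q,Q)
    while len(rows)%5: rows.append(rows[-1])
    for i in range(0,len(rows),5):
        out=[]
        for q,Q,j in rows[i:i+5]: out.append([*np.round((Q*R.inv()).as_rotvec(),3).tolist(),*np.round(q-p,4).tolist(),j])
        print(json.dumps(out).replace(' ',''))
        l=out[-1]; R=Ro.from_rotvec(l[:3])*R; p=p+np.array(l[3:6])
    if save: json.dump(dict(p=p.tolist(),R=R.as_matrix().tolist()),open(F,'w'))
E
cat > c.py <<'E'
from plan import *
yaw=-.06; D=T(yaw,.471)
o=np.array([.532,-.021,.055]); n=np.array([-np.sin(.471)*np.cos(yaw),-np.sin(.471)*np.sin(yaw),np.cos(.471)])
go([([.22,-.3,.25],T(.2,.2),50),(o+.14*n,D,50)])
E
python3 c.py
```

```text
[[0.011,-0.039,-0.029,0.0068,0.0436,0.0088,50],[0.022,-0.077,-0.058,0.0136,0.0872,0.0176,50],[0.032,-0.116,-0.087,0.0204,0.1308,0.0264,50],[0.043,-0.154,-0.116,0.0272,0.1744,0.0352,50],[0.054,-0.193,-0.145,0.034,0.218,0.044,50]]
[[0.002,-0.03,-0.028,0.0276,0.0314,-0.0078,50],[0.004,-0.06,-0.057,0.0552,0.0628,-0.0156,50],[0.006,-0.09,-0.086,0.0829,0.0943,-0.0234,50],[0.008,-0.12,-0.114,0.1105,0.1257,-0.0312,50],[0.01,-0.15,-0.143,0.1381,0.1571,-0.039,50]]
[[0.002,-0.031,-0.029,0.0276,0.0314,-0.0078,50],[0.005,-0.061,-0.057,0.0552,0.0629,-0.0156,50],[0.007,-0.091,-0.086,0.0829,0.0943,-0.0234,50],[0.009,-0.121,-0.115,0.1105,0.1257,-0.0312,50],[0.009,-0.121,-0.115,0.1105,0.1257,-0.0312,50]]
```

Call:
{"fn": "apply_moves", "kwargs": {"commands": [[0.011, -0.039, -0.029, 0.0068, 0.0436, 0.0088, 50], [0.022, -0.077, -0.058, 0.0136, 0.0872, 0.0176, 50], [0.032, -0.116, -0.087, 0.0204, 0.1308, 0.0264, 50], [0.043, -0.154, -0.116, 0.0272, 0.1744, 0.0352, 50], [0.054, -0.193, -0.145, 0.034, 0.218, 0.044, 50]]}}

```text
time: 3.05
tool_pos: [0.2201, -0.298, 0.2499]
ee_rot: [3.142, -0.202, 0.198]
wrist_force: [-0.9, 0.6, 0.9]
width: 0.0572
finger_force: 0.0
```

Call:
{"fn": "apply_moves", "kwargs": {"commands": [[0.002, -0.03, -0.028, 0.0276, 0.0314, -0.0078, 50], [0.004, -0.06, -0.057, 0.0552, 0.0628, -0.0156, 50], [0.006, -0.09, -0.086, 0.0829, 0.0943, -0.0234, 50], [0.008, -0.12, -0.114, 0.1105, 0.1257, -0.0312, 50], [0.01, -0.15, -0.143, 0.1381, 0.1571, -0.039, 50]]}}

```text
time: 3.55
tool_pos: [0.3587, -0.1415, 0.2107]
ee_rot: [3.131, -0.353, 0.057]
wrist_force: [0.7, 0.4, -0.7]
width: 0.0472
finger_force: 0.0
```

Call:
{"fn": "apply_moves", "kwargs": {"commands": [[0.002, -0.031, -0.029, 0.0276, 0.0314, -0.0078, 50], [0.005, -0.061, -0.057, 0.0552, 0.0629, -0.0156, 50], [0.007, -0.091, -0.086, 0.0829, 0.0943, -0.0234, 50], [0.009, -0.121, -0.115, 0.1105, 0.1257, -0.0312, 50], [0.009, -0.121, -0.115, 0.1105, 0.1257, -0.0312, 50]]}}

```text
time: 4.05
tool_pos: [0.4685, -0.0111, 0.1773]
ee_rot: [-3.139, -0.468, -0.051]
wrist_force: [-0.5, -0.2, -0.1]
width: 0.0475
finger_force: 0.0
```

```bash
cat > d.py <<'E'
from h import *
from plan import load
o=get_obs(); p,R=load(); print(o['time'],o['tool_pos'].round(4),p.round(4),np.round(o['ee_rot'],3),R.as_euler('xyz').round(3))
s=snap('wrist'); save(s,'w1.png'); print(s['f'],s['c'].round(3))
for q in('slider_grip','mark_tip','dryer','heat_slider'):
    print(q,[(np.round(x['pixel'],1).tolist(),round(x['score'],2)) for x in place_of('wrist',q)])
    print(q,[(np.round(x['extent']).tolist(),round(x['score'],2)) for x in masks_of('wrist',q)][:3])
E
python3 d.py
```

```text
4.05 [ 0.4685 -0.0111  0.1773] [ 0.4686 -0.0172  0.1798] [-3.139 -0.468 -0.051] [-3.141 -0.471 -0.06 ]
325.19226210127806 [ 0.456 -0.011  0.372]
slider_grip [([295.7, 198.5], 0.59)]
slider_grip [([285.0, 182.0, 307.0, 222.0], 0.64), ([264.0, 157.0, 281.0, 170.0], 0.41)]
mark_tip [([273.9, 167.4], 0.57)]
mark_tip [([267.0, 157.0, 278.0, 172.0], 0.53)]
dryer [([282.2, 213.6], 0.61)]
dryer [([132.0, 1.0, 437.0, 234.0], 0.95)]Traceback (most recent call last):
  File "d.py", line 6, in <module>
    print(q,[(np.round(x['pixel'],1).tolist(),round(x['score'],2)) for x in place_of('wrist',q)])
                                                                            ~~~~~~~~^^^^^^^^^^^
ValueError: it knows: dryer, dryer_seat, herb_jar, mark_tip, salt_shaker, slider_grip, spice_jar, tray, tray_handle
```

View pics/w1.png

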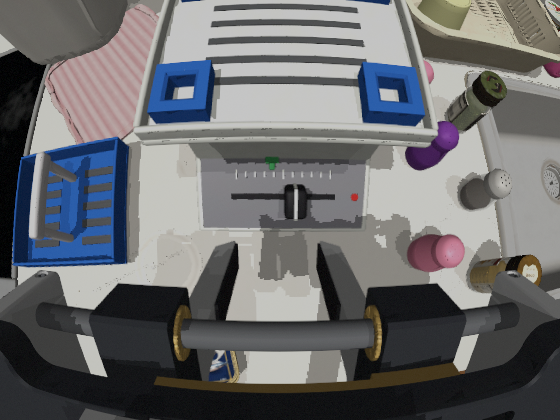

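The wrist view shows the slider at (295,201), the green mark's tip at (273,167), the red dot at (354,197) and the front socket holes at (187,87) and (391,90). The tray is on the left and the salt shaker at right (487,186).

```bash
cat > e.py <<'E'
from h import *
from scipy.optimize import least_squares
s=snap('wrist'); g=snap('side'); print(get_obs()['tool_pos'].round(4), np.round(get_obs()['ee_rot'],3))
save(s,'w2.png'); im=cv2.cvtColor(s['pixels'],cv2.COLOR_RGB2HSV)
def cen(lo,hi,box):
    m=cv2.inRange(im,lo,hi); k=np.zeros_like(m); x0,y0,x1,y1=box; k[y0:y1,x0:x1]=m[y0:y1,x0:x1]
    ys,xs=np.nonzero(k); return np.array([xs.mean(),ys.mean()]),len(xs),(xs.min(),xs.max(),ys.min(),ys.max())
def hole(box):
    m=cv2.inRange(im,(105,120,60),(125,255,255)); x0,y0,x1,y1=box; sub=m[y0:y1,x0:x1]
    c,h=cv2.findContours(sub,cv2.RETR_CCOMP,cv2.CHAIN_APPROX_NONE)
    b=max(c,key=cv2.contourArea); return np.array(cv2.boundingRect(b)),[x0,y0]
green=cen((45,90,40),(80,255,255),(255,145,290,175)); red=cen((0,120,90),(8,255,255),(340,185,365,210))
print('green',green,'red',red); print(hole((145,55,220,130)),hole((355,55,430,130)))
gr=place_of('wrist','slider_grip')[0]['pixel']; mk=place_of('wrist','mark_tip')[0]['pixel']; print(gr,mk)
px=np.array([(315,140),(434,175),(264,247),(388,285)])/2.7+[180,125]
L=np.array([[-57,65],[57,65],[-57,-65],[57,-65]])/1e3
def fn(v):
    c,q=np.cos(v[2]),np.sin(v[2]); W=L@np.array([[c,q],[-q,c]])+v[:2]
    r=[proj(g,[*w,.211])-p for w,p in zip(W,px)]
    r+=[(proj(s,[*W[0],.211])-[187,87])*1.,(proj(s,[*W[2],.211])-[391,90])*1.]
    return np.ravel(r)
r=least_squares(fn,[.624,-.026,-.06],loss='soft_l1'); x,y,a=r.x; print('seat',r.x.round(4),fn(r.x).round(1))
ex=np.array([np.cos(a),np.sin(a),0]);ey=np.array([-np.sin(a),np.cos(a),0])
o=np.array([x,y,.055])-.092*ex; n=-np.sin(.4712)*ex+np.array([0,0,np.cos(.4712)]); up=np.cos(.4712)*ex+np.array([0,0,np.sin(.4712)])
print('o',o.round(4))
def pl(p,h):
    d=ray(s,p); P=s['c']+d*(n@(o+h*n-s['c']))/(n@d); return ((P-o)@ey).round(4),((P-o)@up).round(4)
print('grip',pl(gr,0),'mid top',pl((295.5,201),.014),'mark',pl(mk,-.026),'green c',pl(green[0],-.026),'red',pl(red[0],-.026))
print('track ends',pl((232,196),-.026),pl((335,197),-.026))
E
python3 e.py; python3 -c "
import cv2;a=cv2.imread('pics/w2.png');cv2.imwrite('pics/w2c.png',cv2.resize(a[50:240,140:440],None,fx=2.6,fy=2.6,interpolation=2))"
```

```text
[ 0.4685 -0.0184  0.1799] [-3.142 -0.472 -0.063]
green (array([262.84070796, 163.46017699]), 113, (np.int64(257), np.int64(269), np.int64(159), np.int64(171))) red (array([345.55555556, 197.33333333]), 36, (np.int64(343), np.int64(348), np.int64(194), np.int64(201)))
(array([ 0, 10, 57, 64]), [145, 55]) (array([ 0,  9, 55, 62]), [355, 55])
[284.4, 200.4] [261.9, 170.0]
seat [ 0.6239 -0.0338 -0.0652] [-0.3  2.  -0.9  2.  -1.   2.3 -1.   3.2 -6.9  0.2  0.1 -1.2]
o [ 0.5321 -0.0278  0.055 ]
grip (np.float64(-0.0017), np.float64(0.0016)) mid top (np.float64(-0.0121), np.float64(0.0043)) mark (np.float64(0.022), np.float64(0.029)) green c (np.float64(0.0209), np.float64(0.0361)) red (np.float64(-0.07), np.float64(-0.0007))
track ends (np.float64(0.0551), np.float64(0.0005)) (np.float64(-0.058), np.float64(-0.0004))
```

View pics/w2c.png

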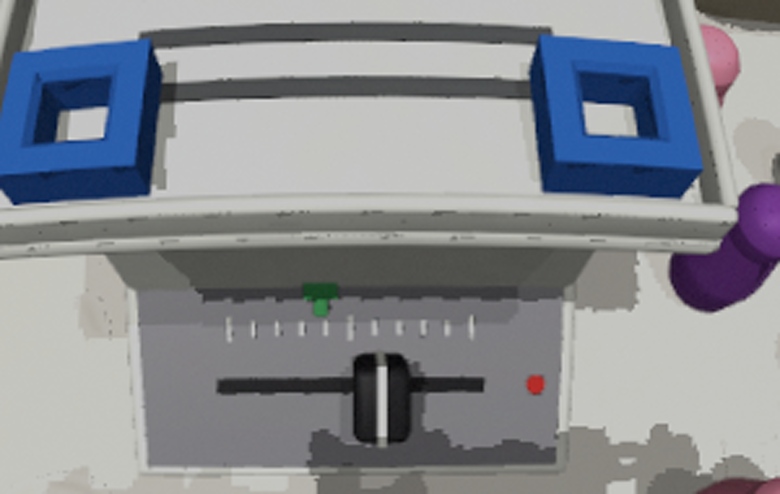

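The crop shows 11 scale ticks, with the middle one at crop x≈350 and a 24.3 px pitch. The green tip is at x≈320, so the mark is about +12 mm from the track's middle. The slider's line is at x≈382, and the sockets' top centres are at (170,91.7) and (378.2,90).

```bash
sed -i "s/\[187,87\]/[170,91.7]/; s/\[391,90\]/[378.2,90]/" e.py; sed -i "s/(295.5,201),.014/(286.8,203),.014/; s/pl((232,196),-.026),pl((335,197),-.026)/pl((224,197.8),-.026),pl((326,197.8),-.026),'ticks',pl((228,176),-.026),pl((274.6,176),-.026),pl((321.5,176),-.026),'tip',pl((263.3,171),-.026)/" e.py; python3 e.py
```

```text
[ 0.4685 -0.0175  0.1795] [-3.141 -0.471 -0.062]
green (array([263.72072072, 163.30630631]), 111, (np.int64(257), np.int64(270), np.int64(159), np.int64(170))) red (array([346.31578947, 197.18421053]), 38, (np.int64(343), np.int64(349), np.int64(194), np.int64(200)))
(array([ 0,  9, 58, 64]), [145, 55]) (array([ 0,  9, 57, 62]), [355, 55])
[285.6, 198.7] [262.9, 170.3]
seat [ 0.6223 -0.0254 -0.0571] [-0.2 -0.5 -0.9 -0.9 -0.4 -0.4 -0.4 -0.1 -1.3 -0.6  3.  -0.4]
o [ 0.5304 -0.0202  0.055 ]
grip (np.float64(-0.0096), np.float64(0.0052)) mid top (np.float64(-0.0104), np.float64(0.0041)) mark (np.float64(0.0139), np.float64(0.0305)) green c (np.float64(0.013), np.float64(0.038)) red (np.float64(-0.0774), np.float64(0.0007))
track ends (np.float64(0.0571), np.float64(0.0008)) (np.float64(-0.0546), np.float64(0.0001)) ticks (np.float64(0.0517), np.float64(0.0248)) (np.float64(0.0015), np.float64(0.0242)) (np.float64(-0.049), np.float64(0.0242)) tip (np.float64(0.0135), np.float64(0.0297))
```

```bash
cat > dry.py <<'E'
from plan import *
a=-.059; D=T(a,.4712)
o=np.array([.5305,-.019,.055]); ex=np.array([np.cos(a),np.sin(a),0]);ey=np.array([-np.sin(a),np.cos(a),0])
n=-np.sin(.4712)*ex+np.array([0,0,np.cos(.4712)]); up=np.cos(.4712)*ex+np.array([0,0,np.sin(.4712)])
def sl(y,h,u=.002): return o+y*ey+h*n+u*up   # h of grasp point above slider_grip -> TCP
E
cat > f.py <<'E'
from dry import *
g=-.0158
go([(sl(-.0115,.06),D,50),(sl(-.0115,g),D,50,.03),(sl(-.0115,g),D,0,.03,6)]); print()
go([(sl(-.053,g),D,0,.012,1)])
E
python3 f.py
```

```text
[[-0.0,-0.0,0.001,0.0179,-0.0059,-0.0352,50],[-0.0,-0.0,0.001,0.0358,-0.0118,-0.0704,50],[-0.0,-0.0,0.001,0.0473,-0.0125,-0.0929,50],[-0.0,-0.0,0.001,0.0587,-0.0131,-0.1155,50],[-0.0,-0.0,0.001,0.0702,-0.0138,-0.138,50]]
[[-0.0,-0.0,0.0,-0.0,-0.0,0.0,0],[-0.0,-0.0,0.0,-0.0,-0.0,0.0,0],[-0.0,-0.0,0.0,-0.0,-0.0,0.0,0],[-0.0,-0.0,0.0,-0.0,-0.0,0.0,0],[-0.0,-0.0,0.0,-0.0,-0.0,0.0,0]]
[[-0.0,-0.0,0.0,-0.0,-0.0,0.0,0],[-0.0,-0.0,0.0,-0.0,-0.0,0.0,0],[-0.0,-0.0,0.0,-0.0,-0.0,0.0,0],[-0.0,-0.0,0.0,-0.0,-0.0,0.0,0],[-0.0,-0.0,0.0,-0.0,-0.0,0.0,0]]

[[-0.0,-0.0,0.0,-0.0006,-0.0104,0.0,0],[-0.0,-0.0,0.0,-0.0012,-0.0207,0.0,0],[-0.0,-0.0,0.0,-0.0019,-0.0311,0.0,0],[-0.0,-0.0,0.0,-0.0025,-0.0414,0.0,0],[-0.0,-0.0,0.0,-0.0025,-0.0414,0.0,0]]
```

Call:
{"fn": "apply_moves", "kwargs": {"commands": [[0, 0, 0.001, 0.0179, -0.0059, -0.0352, 50], [0, 0, 0.001, 0.0358, -0.0118, -0.0704, 50], [0, 0, 0.001, 0.0473, -0.0125, -0.0929, 50], [0, 0, 0.001, 0.0587, -0.0131, -0.1155, 50], [0, 0, 0.001, 0.0702, -0.0138, -0.138, 50]]}}

```text
time: 5.3
tool_pos: [0.5391, -0.0307, 0.0402]
ee_rot: [-3.141, -0.471, -0.059]
wrist_force: [-0.2, 0.7, -0.2]
width: 0.0473
finger_force: 0.0
```

Call:
{"fn": "apply_moves", "kwargs": {"commands": [[0, 0, 0, 0, 0, 0, 0], [0, 0, 0, 0, 0, 0, 0], [0, 0, 0, 0, 0, 0, 0], [0, 0, 0, 0, 0, 0, 0], [0, 0, 0, 0, 0, 0, 0]]}}

```text
time: 5.8
tool_pos: [0.5395, -0.0311, 0.0433]
ee_rot: [3.141, -0.474, -0.059]
wrist_force: [-1.9, -0.8, 2.8]
width: 0.0216
finger_force: 30.0
```

Call:
{"fn": "apply_moves", "kwargs": {"commands": [[0, 0, 0, 0, 0, 0, 0], [0, 0, 0, 0, 0, 0, 0], [0, 0, 0, 0, 0, 0, 0], [0, 0, 0, 0, 0, 0, 0], [0, 0, 0, 0, 0, 0, 0]]}}

```text
time: 6.3
tool_pos: [0.5395, -0.031, 0.0432]
ee_rot: [3.141, -0.474, -0.059]
wrist_force: [-4.7, -1.3, 5.9]
width: 0.0218
finger_force: 30.0
```

Call:
{"fn": "apply_moves", "kwargs": {"commands": [[0, 0, 0, -0.0006, -0.0104, 0, 0], [0, 0, 0, -0.0012, -0.0207, 0, 0], [0, 0, 0, -0.0019, -0.0311, 0, 0], [0, 0, 0, -0.0025, -0.0414, 0, 0], [0, 0, 0, -0.0025, -0.0414, 0, 0]]}}

```text
time: 6.8
tool_pos: [0.5372, -0.0704, 0.0432]
ee_rot: [-3.135, -0.474, -0.063]
wrist_force: [-2.7, 7.2, 7.6]
width: 0.022
finger_force: 30.0
```

```bash
python3 - <<'E'
from h import *
o=get_obs(); print(o['time'],o['tool_pos'].round(4),o['wrist_force'].round(1),o['width'],np.round(o['ee_rot'],3))
E
cat > g.py <<'E'
from dry import *
go([(load()[0],D,45,.03,3),(sl(-.05,.02),D,45),])
E
python3 g.py
```

```text
6.8 [ 0.5372 -0.0704  0.0432] [-2.7  7.2  7.6] 0.021996204309829615 [-3.135 -0.474 -0.063]
[[-0.0,-0.0,0.0,0.0,0.0,0.0,45],[-0.0,-0.0,0.0,0.0,0.0,0.0,45],[-0.0,-0.0,0.0,0.0,0.0,0.0,45],[-0.0,-0.0,0.0,0.0,0.0,0.0,45],[-0.0,-0.0,0.0,-0.016,0.0039,0.0319,45]]
```

Call:
{"fn": "apply_moves", "kwargs": {"commands": [[0, 0, 0, 0, 0, 0, 45], [0, 0, 0, 0, 0, 0, 45], [0, 0, 0, 0, 0, 0, 45], [0, 0, 0, 0, 0, 0, 45], [0, 0, 0, -0.016, 0.0039, 0.0319, 45]]}}

```text
time: 7.3
tool_pos: [0.5171, -0.0674, 0.0676]
ee_rot: [-3.138, -0.46, -0.061]
wrist_force: [-0.1, -0.2, -0.2]
width: 0.0422
finger_force: 0.0
```

```bash
cat > g.py <<'E'
from dry import *
go([(sl(-.04,.15),D,45),([.46,.1,.25],T(0,.2),70),([.545,.255,.25],T(.05),70,.045,1)])
E
python3 g.py
```

```text
[[-0.0,-0.0,0.0,-0.0195,0.0045,0.0386,45],[-0.0,-0.0,0.0,-0.0389,0.009,0.0772,45],[-0.0,-0.0,0.0,-0.0584,0.0135,0.1159,45],[0.002,0.068,0.015,-0.0588,0.0522,0.131,70],[0.004,0.135,0.029,-0.0593,0.091,0.1461,70]]
[[0.002,0.068,0.015,-0.0005,0.0387,0.0151,70],[0.004,0.136,0.03,-0.001,0.0775,0.0302,70],[0.002,0.186,0.042,0.0203,0.1163,0.0302,70],[0.001,0.236,0.054,0.0415,0.155,0.0302,70],[-0.0,0.286,0.067,0.0628,0.1938,0.0302,70]]
[[-0.002,0.05,0.012,0.0212,0.0387,0.0,70],[-0.002,0.05,0.012,0.0212,0.0387,0.0,70],[-0.002,0.05,0.012,0.0212,0.0387,0.0,70],[-0.002,0.05,0.012,0.0212,0.0387,0.0,70],[-0.002,0.05,0.012,0.0212,0.0387,0.0,70]]
```

Call:
{"fn": "apply_moves", "kwargs": {"commands": [[0, 0, 0, -0.0195, 0.0045, 0.0386, 45], [0, 0, 0, -0.0389, 0.009, 0.0772, 45], [0, 0, 0, -0.0584, 0.0135, 0.1159, 45], [0.002, 0.068, 0.015, -0.0588, 0.0522, 0.131, 70], [0.004, 0.135, 0.029, -0.0593, 0.091, 0.1461, 70]]}}

```text
time: 7.8
tool_pos: [0.4606, 0.0219, 0.2222]
ee_rot: [3.139, -0.339, -0.034]
wrist_force: [0.0, -0.3, -0.6]
width: 0.0549
finger_force: 0.0
```

Call:
{"fn": "apply_moves", "kwargs": {"commands": [[0.002, 0.068, 0.015, -0.0005, 0.0387, 0.0151, 70], [0.004, 0.136, 0.03, -0.001, 0.0775, 0.0302, 70], [0.002, 0.186, 0.042, 0.0203, 0.1163, 0.0302, 70], [0.001, 0.236, 0.054, 0.0415, 0.155, 0.0302, 70], [0, 0.286, 0.067, 0.0628, 0.1938, 0.0302, 70]]}}

```text
time: 8.3
tool_pos: [0.5244, 0.2186, 0.2497]
ee_rot: [3.141, -0.049, 0.039]
wrist_force: [0.7, -0.9, 0.6]
width: 0.0658
finger_force: 0.0
```

Call:
{"fn": "apply_moves", "kwargs": {"commands": [[-0.002, 0.05, 0.012, 0.0212, 0.0387, 0, 70], [-0.002, 0.05, 0.012, 0.0212, 0.0387, 0, 70], [-0.002, 0.05, 0.012, 0.0212, 0.0387, 0, 70], [-0.002, 0.05, 0.012, 0.0212, 0.0387, 0, 70], [-0.002, 0.05, 0.012, 0.0212, 0.0387, 0, 70]]}}

```text
time: 8.8
tool_pos: [0.5444, 0.2543, 0.2516]
ee_rot: [-3.141, -0.003, 0.049]
wrist_force: [-0.3, -0.7, 0.2]
width: 0.0662
finger_force: 0.0
```

```bash
cat > k.py <<'E'
from h import *
import sys
o=get_obs(); print(o['time'],o['tool_pos'].round(4),np.round(o['ee_rot'],3))
s=snap('wrist'); save(s,sys.argv[1])
for q in sys.argv[2:]:
    for x in place_of('wrist',q)[:2]: print(q,np.round(x['pixel'],1),round(x['score'],2),[onz(s,x['pixel'],z).round(4)[:2] for z in (0,.085)])
    for x in masks_of('wrist',q)[:1]:
        ys,xs=np.nonzero(x['mask']); print('mask',x['extent'],cv2.minAreaRect(np.c_[xs,ys].astype(np.float32)))
E
python3 k.py w3.png tray tray_handle slider_grip
```

```text
8.8 [0.5444 0.2543 0.2516] [-3.141e+00 -3.000e-03  4.900e-02]
tray [278.2 181.9] 0.82 [array([0.5463, 0.2537]), array([0.5609, 0.2546])]
mask [207.7, 124.3, 348.6, 243.3] ((278.5, 184.5), (121.0, 139.0), 90.0)
tray_handle [278.7 193.6] 0.92 [array([0.5303, 0.2522]), array([0.548 , 0.2534])]
mask [208.3, 124.8, 349.6, 245.0] ((278.0, 185.0), (137.99996948242188, 119.99998474121094), -0.0)
```

View pics/w3.png

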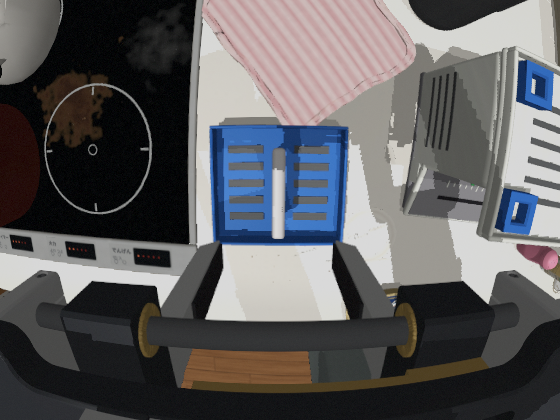

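The tray lies square to the tool. Its rim runs from (210,127)–(348,127) at the back to about row 243 at the front, and the handle runs from (279,149) to (278,238).

```bash
cat > l.py <<'E'
from h import *
s=snap('wrist'); h=cv2.cvtColor(s['pixels'],cv2.COLOR_RGB2HSV)
m=cv2.inRange(h,(100,120,40),(128,255,255)); m[:, :200]=0; m[:,360:]=0; m[255:]=0; m[:115]=0
m=cv2.morphologyEx(m,cv2.MORPH_OPEN,np.ones((3,3)))
for c in (225,245,310,330):
    y=np.nonzero(m[:,c])[0]; print(c,y.min(),y.max(),onz(s,(c,y.min()-.5),.046).round(4)[:2],onz(s,(c,y.max()+.5),.046).round(4)[:2])
for r in (135,150,180,210,230):
    x=np.nonzero(m[r])[0]; print(r,x.min(),x.max(),onz(s,(x.min()-.5,r),.046).round(4)[:2],onz(s,(x.max()+.5,r),.046).round(4)[:2])
wh=(h[:,:,1]<60)&(h[:,:,2]>150)
for r in (165,185,205,225):
    x=np.nonzero(wh[r,262:296])[0]+262; print('h',r,x.min(),x.max(),onz(s,(x.mean(),r),.094).round(4)[:2])
y=np.nonzero(wh[140:245,278])[0]+140; print(y.min(),y.max(),onz(s,(278,y.min()),.094).round(4),onz(s,(278,y.max()),.094).round(4))
E
python3 l.py
```

```text
225 125 243 [0.6205 0.3207] [0.4722 0.3184]
245 125 244 [0.6211 0.297 ] [0.4723 0.2928]
310 126 244 [0.6237 0.2209] [0.4764 0.2105]
330 126 244 [0.6254 0.1972] [0.4774 0.1849]
135 210 348 [0.6076 0.3391] [0.6158 0.1741]
150 211 347 [0.5896 0.3374] [0.5978 0.1739]
180 211 346 [0.5531 0.3369] [0.5613 0.1721]
210 212 344 [0.5155 0.3356] [0.5236 0.1709]
230 213 343 [0.4894 0.3345] [0.4975 0.1694]Traceback (most recent call last):
  File "l.py", line 11, in <module>
    x=np.nonzero(wh[r,262:296])[0]+262; print('h',r,x.min(),x.max(),onz(s,(x.mean(),r),.094).round(4)[:2])
                                                    ~~~~~^^
    return umr_minimum(a, axis, None, out, keepdims, initial, where)
ValueError: zero-size array to reduction operation minimum which has no identity
```

```bash
cat > g.py <<'E'
from dry import *
t=[.5484,.2547]
go([([*t,.13],T(.04),70),([*t,.070],T(.04),70,.02),([*t,.070],T(.04),0,.02,6)]); print()
go([([*t,.18],T(.04),0,.03),([*t,.31],T(.04),0)])
E
python3 g.py
```

```text
[[0.0,0.0,-0.003,0.0011,-0.0001,-0.04,70],[0.0,0.0,-0.007,0.0023,-0.0002,-0.08,70],[0.0,0.0,-0.01,0.0034,-0.0003,-0.12,70],[0.0,0.0,-0.01,0.0034,-0.0003,-0.14,70],[0.0,0.0,-0.01,0.0034,-0.0003,-0.16,70]]
[[0.0,0.0,0.0,0.0,0.0,-0.02,70],[0.0,0.0,0.0,0.0,0.0,-0.02,0],[0.0,0.0,0.0,0.0,0.0,-0.02,0],[0.0,0.0,0.0,0.0,0.0,-0.02,0],[0.0,0.0,0.0,0.0,0.0,-0.02,0]]
[[0.0,0.0,0.0,0.0,0.0,0.0,0],[0.0,0.0,0.0,0.0,0.0,0.0,0],[0.0,0.0,0.0,0.0,0.0,0.0,0],[0.0,0.0,0.0,0.0,0.0,0.0,0],[0.0,0.0,0.0,0.0,0.0,0.0,0]]

[[0.0,0.0,0.0,0.0,0.0,0.0275,0],[0.0,0.0,0.0,0.0,0.0,0.055,0],[0.0,0.0,0.0,0.0,0.0,0.0825,0],[0.0,0.0,0.0,0.0,0.0,0.11,0],[0.0,0.0,0.0,0.0,0.0,0.1533,0]]
[[0.0,0.0,0.0,0.0,0.0,0.0434,0],[0.0,0.0,0.0,0.0,0.0,0.0867,0],[0.0,0.0,0.0,0.0,0.0,0.0867,0],[0.0,0.0,0.0,0.0,0.0,0.0867,0],[0.0,0.0,0.0,0.0,0.0,0.0867,0]]
```

Call:
{"fn": "apply_moves", "kwargs": {"commands": [[0, 0, -0.003, 0.0011, -0.0001, -0.04, 70], [0, 0, -0.007, 0.0023, -0.0002, -0.08, 70], [0, 0, -0.01, 0.0034, -0.0003, -0.12, 70], [0, 0, -0.01, 0.0034, -0.0003, -0.14, 70], [0, 0, -0.01, 0.0034, -0.0003, -0.16, 70]]}}

```text
time: 9.7
tool_pos: [0.5474, 0.2547, 0.0874]
ee_rot: [3.14, 0.002, 0.04]
wrist_force: [0.1, 0.0, 1.0]
width: 0.066
finger_force: 0.0
```

Call:
{"fn": "apply_moves", "kwargs": {"commands": [[0, 0, 0, 0, 0, -0.02, 70], [0, 0, 0, 0, 0, -0.02, 0], [0, 0, 0, 0, 0, -0.02, 0], [0, 0, 0, 0, 0, -0.02, 0], [0, 0, 0, 0, 0, -0.02, 0]]}}

```text
time: 10.2
tool_pos: [0.5493, 0.2554, 0.0713]
ee_rot: [-3.141, -0.003, 0.04]
wrist_force: [-0.2, 0.3, -0.3]
width: 0.0372
finger_force: 0.0
```

Call:
{"fn": "apply_moves", "kwargs": {"commands": [[0, 0, 0, 0, 0, 0, 0], [0, 0, 0, 0, 0, 0, 0], [0, 0, 0, 0, 0, 0, 0], [0, 0, 0, 0, 0, 0, 0], [0, 0, 0, 0, 0, 0, 0]]}}

```text
time: 10.7
tool_pos: [0.5485, 0.2547, 0.07]
ee_rot: [3.14, -0.001, 0.04]
wrist_force: [-0.5, -1.5, 2.3]
width: 0.0139
finger_force: 30.0
```

Call:
{"fn": "apply_moves", "kwargs": {"commands": [[0, 0, 0, 0, 0, 0.0275, 0], [0, 0, 0, 0, 0, 0.055, 0], [0, 0, 0, 0, 0, 0.0825, 0], [0, 0, 0, 0, 0, 0.11, 0], [0, 0, 0, 0, 0, 0.1533, 0]]}}

```text
time: 11.2
tool_pos: [0.5464, 0.2548, 0.2196]
ee_rot: [3.139, 0.008, 0.04]
wrist_force: [0.7, -0.3, -3.1]
width: 0.0137
finger_force: 30.0
```

Call:
{"fn": "apply_moves", "kwargs": {"commands": [[0, 0, 0, 0, 0, 0.0434, 0], [0, 0, 0, 0, 0, 0.0867, 0], [0, 0, 0, 0, 0, 0.0867, 0], [0, 0, 0, 0, 0, 0.0867, 0], [0, 0, 0, 0, 0, 0.0867, 0]]}}

```text
time: 11.7
tool_pos: [0.5475, 0.2549, 0.3058]
ee_rot: [3.14, 0.006, 0.04]
wrist_force: [-0.2, -0.1, -3.9]
width: 0.0132
finger_force: 30.0
```

```bash
cat > g.py <<'E'
from dry import *
t=[.6228,-.0252]
go([([.59,.1,.31],T(-.01),0,.035),([*t,.305],T(-.059),0,.035),([*t,.288],T(-.059),0,.01,2)])
E
python3 g.py
```

```text
[[0.0,0.0,-0.01,0.0083,-0.0309,0.0,0],[0.0,0.0,-0.02,0.0166,-0.0619,0.0,0],[0.0,0.0,-0.03,0.025,-0.0928,0.0,0],[0.0,0.0,-0.04,0.0333,-0.1238,0.0,0],[0.0,0.0,-0.05,0.0416,-0.1547,0.0,0]]
[[0.0,0.0,-0.012,0.0082,-0.0313,-0.0013,0],[0.0,0.0,-0.024,0.0164,-0.0626,-0.0025,0],[0.0,0.0,-0.037,0.0246,-0.0939,-0.0037,0],[0.0,0.0,-0.049,0.0328,-0.1252,-0.005,0],[0.0,0.0,-0.049,0.0328,-0.1252,-0.0135,0]]
[[0.0,0.0,0.0,0.0,0.0,-0.0085,0],[0.0,0.0,0.0,0.0,0.0,-0.0085,0],[0.0,0.0,0.0,0.0,0.0,-0.0085,0],[0.0,0.0,0.0,0.0,0.0,-0.0085,0],[0.0,0.0,0.0,0.0,0.0,-0.0085,0]]
```

Call:
{"fn": "apply_moves", "kwargs": {"commands": [[0, 0, -0.01, 0.0083, -0.0309, 0, 0], [0, 0, -0.02, 0.0166, -0.0619, 0, 0], [0, 0, -0.03, 0.025, -0.0928, 0, 0], [0, 0, -0.04, 0.0333, -0.1238, 0, 0], [0, 0, -0.05, 0.0416, -0.1547, 0, 0]]}}

```text
time: 12.2
tool_pos: [0.5891, 0.0992, 0.3056]
ee_rot: [3.141, 0.006, -0.01]
wrist_force: [0.8, 0.3, -2.0]
width: 0.0139
finger_force: 30.0
```

Call:
{"fn": "apply_moves", "kwargs": {"commands": [[0, 0, -0.012, 0.0082, -0.0313, -0.0013, 0], [0, 0, -0.024, 0.0164, -0.0626, -0.0025, 0], [0, 0, -0.037, 0.0246, -0.0939, -0.0037, 0], [0, 0, -0.049, 0.0328, -0.1252, -0.005, 0], [0, 0, -0.049, 0.0328, -0.1252, -0.0135, 0]]}}

```text
time: 12.7
tool_pos: [0.6228, -0.029, 0.2923]
ee_rot: [3.139, 0.005, -0.065]
wrist_force: [-0.1, -0.6, -2.9]
width: 0.0137
finger_force: 30.0
```

Call:
{"fn": "apply_moves", "kwargs": {"commands": [[0, 0, 0, 0, 0, -0.0085, 0], [0, 0, 0, 0, 0, -0.0085, 0], [0, 0, 0, 0, 0, -0.0085, 0], [0, 0, 0, 0, 0, -0.0085, 0], [0, 0, 0, 0, 0, -0.0085, 0]]}}

```text
time: 13.2
tool_pos: [0.6228, -0.024, 0.2883]
ee_rot: [3.141, -0.001, -0.058]
wrist_force: [0.3, -0.7, -3.3]
width: 0.0139
finger_force: 30.0
```

```bash
python3 - <<'E'
from h import *
o=get_obs(); print(o['time'],o['tool_pos'].round(4),np.round(o['ee_rot'],3))
s=snap('side'); c=snap('scene')
a=s['pixels'][120:300,220:380,::-1]; b=c['pixels'][130:310,290:450,::-1]
cv2.imwrite('pics/x1.png',cv2.resize(np.hstack([a,b]),None,fx=2.5,fy=2.5,interpolation=2))
E
```

```text
13.2 [ 0.6228 -0.024   0.2883] [ 3.141e+00 -1.000e-03 -5.800e-02]
```

View pics/x1.png

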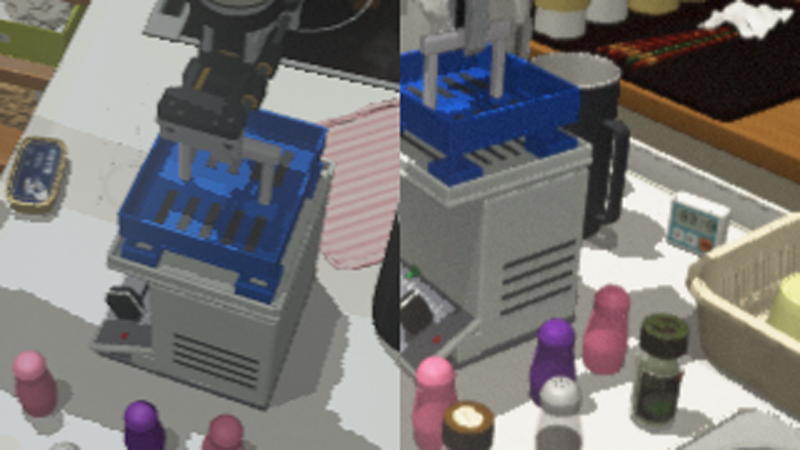

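The tray hovers square above the sockets, with the lugs over the blue blocks, and the slider sits at the red-dot end. Lowering now.

Call:
{"fn": "apply_moves", "kwargs": {"commands": [[0, 0, 0, 0, 0, -0.004, 0], [0, 0, 0, 0, 0, -0.008, 0], [0, 0, 0, 0, 0, -0.011, 0], [0, 0, 0, 0, 0, -0.014, 0], [0, 0, 0, 0, 0, -0.017, 0]]}}

```text
time: 13.8
tool_pos: [0.6226, -0.0249, 0.27]
ee_rot: [3.141, 0.0, -0.059]
wrist_force: [-0.0, -0.5, -2.7]
width: 0.0137
finger_force: 30.0
```

Call:
{"fn": "apply_moves", "kwargs": {"commands": [[0, 0, 0, 0, 0, -0.001, 0], [0, 0, 0, 0, 0, -0.002, 0], [0, 0, 0, 0, 0, -0.003, 0], [0, 0, 0, 0, 0, -0.003, 0], [0, 0, 0, 0, 0, -0.003, 0]]}}

```text
time: 14.3
tool_pos: [0.6226, -0.0249, 0.269]
ee_rot: [3.141, -0.002, -0.059]
wrist_force: [-2.4, 0.9, 4.4]
width: 0.0139
finger_force: 30.0
```

```bash
cat > g.py <<'E'
from dry import *
t=[.6228,-.0252]
p=load()[0]; json.dump(dict(p=[*p[:2],.268],R=load()[1].as_matrix().tolist()),open(F,'w'))
go([([*t,.269],T(-.059),40,.045,4),([*t,.35],T(-.059),40,.03),([.53,-.27,.26],T(np.pi/2-.02),80,.045,2)])
E
python3 g.py
```

```text
[[0.0,0.0,0.0,0.0,0.0,0.001,40],[0.0,0.0,0.0,0.0,0.0,0.001,40],[0.0,0.0,0.0,0.0,0.0,0.001,40],[0.0,0.0,0.0,0.0,0.0,0.001,40],[0.0,0.0,0.0,0.0,0.0,0.001,40]]
[[0.0,0.0,0.0,0.0,0.0,0.027,40],[0.0,0.0,0.0,0.0,0.0,0.054,40],[0.0,0.0,0.0,0.0,0.0,0.081,40],[0.0,0.0,0.134,-0.0077,-0.0204,0.0735,80],[0.0,0.0,0.268,-0.0155,-0.0408,0.066,80]]
[[0.0,0.0,0.135,-0.0077,-0.0204,-0.0075,80],[0.0,0.0,0.269,-0.0154,-0.0408,-0.015,80],[0.0,0.0,0.403,-0.0232,-0.0612,-0.0225,80],[0.0,0.0,0.537,-0.0309,-0.0816,-0.03,80],[0.0,0.0,0.671,-0.0386,-0.102,-0.0375,80]]
[[0.0,0.0,0.134,-0.0078,-0.0204,-0.0075,80],[0.0,0.0,0.268,-0.0155,-0.0408,-0.015,80],[0.0,0.0,0.403,-0.0232,-0.0612,-0.0225,80],[0.0,0.0,0.537,-0.031,-0.0816,-0.03,80],[0.0,0.0,0.671,-0.0387,-0.102,-0.0375,80]]
[[-0.0,0.0,-0.0,0.0,0.0,-0.0,80],[-0.0,0.0,-0.0,0.0,0.0,-0.0,80],[-0.0,0.0,-0.0,0.0,0.0,-0.0,80],[-0.0,0.0,-0.0,0.0,0.0,-0.0,80],[-0.0,0.0,-0.0,0.0,0.0,-0.0,80]]
```

Call:
{"fn": "apply_moves", "kwargs": {"commands": [[0, 0, 0, 0, 0, 0.001, 40], [0, 0, 0, 0, 0, 0.001, 40], [0, 0, 0, 0, 0, 0.001, 40], [0, 0, 0, 0, 0, 0.001, 40], [0, 0, 0, 0, 0, 0.001, 40]]}}

```text
time: 14.8
tool_pos: [0.6228, -0.0249, 0.2681]
ee_rot: [3.141, 0.0, -0.059]
wrist_force: [-0.2, 0.1, -0.5]
width: 0.0377
finger_force: 0.0
```

Call:
{"fn": "apply_moves", "kwargs": {"commands": [[0, 0, 0, 0, 0, 0.027, 40], [0, 0, 0, 0, 0, 0.054, 40], [0, 0, 0, 0, 0, 0.081, 40], [0, 0, 0.134, -0.0077, -0.0204, 0.0735, 80], [0, 0, 0.268, -0.0155, -0.0408, 0.066, 80]]}}

```text
time: 15.3
tool_pos: [0.6078, -0.0657, 0.3362]
ee_rot: [3.139, -0.004, 0.216]
wrist_force: [0.4, -0.3, 0.5]
width: 0.0505
finger_force: 0.0
```

Call:
{"fn": "apply_moves", "kwargs": {"commands": [[0, 0, 0.135, -0.0077, -0.0204, -0.0075, 80], [0, 0, 0.269, -0.0154, -0.0408, -0.015, 80], [0, 0, 0.403, -0.0232, -0.0612, -0.0225, 80], [0, 0, 0.537, -0.0309, -0.0816, -0.03, 80], [0, 0, 0.671, -0.0386, -0.102, -0.0375, 80]]}}

```text
time: 15.8
tool_pos: [0.5683, -0.1684, 0.2966]
ee_rot: [3.141, -0.0, 0.885]
wrist_force: [0.8, -0.4, 0.6]
width: 0.0751
finger_force: 0.0
```

Call:
{"fn": "apply_moves", "kwargs": {"commands": [[0, 0, 0.134, -0.0078, -0.0204, -0.0075, 80], [0, 0, 0.268, -0.0155, -0.0408, -0.015, 80], [0, 0, 0.403, -0.0232, -0.0612, -0.0225, 80], [0, 0, 0.537, -0.031, -0.0816, -0.03, 80], [0, 0, 0.671, -0.0387, -0.102, -0.0375, 80]]}}

```text
time: 16.3
tool_pos: [0.5296, -0.2705, 0.2591]
ee_rot: [3.141, 0.0, 1.556]
wrist_force: [0.2, -0.4, -0.4]
width: 0.0753
finger_force: 0.0
```

Call:
{"fn": "apply_moves", "kwargs": {"commands": [[0, 0, 0, 0, 0, 0, 80], [0, 0, 0, 0, 0, 0, 80], [0, 0, 0, 0, 0, 0, 80], [0, 0, 0, 0, 0, 0, 80], [0, 0, 0, 0, 0, 0, 80]]}}

```text
time: 16.8
tool_pos: [0.5304, -0.2689, 0.26]
ee_rot: [3.14, 0.0, 1.551]
wrist_force: [0.1, -0.4, -0.8]
width: 0.0749
finger_force: 0.0
```

```bash
sed -i 's/(0,.085)/(0,.045,.088)/' k.py; python3 k.py w5.png salt_shaker herb_jar spice_jar
```

```text
16.8 [ 0.5304 -0.2689  0.26  ] [3.14  0.    1.551]
salt_shaker [321.7 129.9] 0.91 [array([ 0.5926, -0.1986]), array([ 0.5865, -0.198 ]), array([ 0.5806, -0.1975])]
salt_shaker [226.4 123.3] 0.84 [array([ 0.4645, -0.1868]), array([ 0.4714, -0.1875]), array([ 0.4781, -0.1881])]
mask [364.5, 107.9, 417.0, 139.9] ((391.0, 125.0), (32.0, 48.0), 90.0)
herb_jar [363.4 182.8] 0.89 [array([ 0.6523, -0.2718]), array([ 0.6401, -0.2638]), array([ 0.6284, -0.2561])]
herb_jar [272.6  21. ] 0.39 [array([ 0.5295, -0.0455]), array([ 0.5298, -0.0606]), array([ 0.5302, -0.075 ])]
mask [349.8, 169.1, 404.6, 223.9] ((375.5291442871094, 194.45755004882812), (58.04344940185547, 35.48530578613281), 34.508522033691406)
mask [169.9, 170.0, 220.4, 216.8] ((195.00003051757812, 191.00001525878906), (35.35533905029297, 55.154327392578125), 45.0)
```

View pics/w5.png

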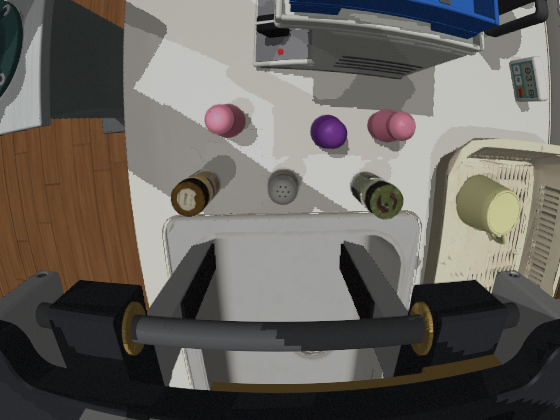

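The salt cap is at (283,190) and its body extends up to row 170. The herb jar is at (380,200) and the spice jar at (192,195), both well clear of the fingers.

```bash
python3 - <<'E'
from h import *
s=snap('wrist'); c=snap('scene'); g=snap('side')
for p,z in (((283,190),.085),((283,183),.05)): print(onz(s,p,z).round(4))
for n,q in(('scene',c),('side',g)):
    for x in masks_of(n,'salt_shaker'): print(n,np.round(x['extent']),round(x['score'],2))
    print([np.round(x['pixel']) for x in place_of(n,'salt_shaker')])
print(s['c'])
P=[.541,-.272]
for z in (0,.045,.09): print(z,proj(s,[*P,z]).round(1),proj(c,[*P,z]).round(1),proj(g,[*P,z]).round(1))
E
```

```text
[ 0.5372 -0.2642  0.085 ]
[ 0.5378 -0.2625  0.05  ]
scene [343. 279. 366. 322.] 0.98
scene [345. 254. 361. 288.] 0.75
scene [362. 244. 384. 279.] 0.74
scene [298. 274. 311. 314.] 0.72
[array([350., 286.]), array([367., 275.]), array([352., 312.]), array([307., 308.])]
side [237. 298. 254. 322.] 0.89
side [266. 280. 285. 306.] 0.69
side [224. 258. 246. 288.] 0.62
side [301. 289. 318. 314.] 0.56
[array([275., 297.]), array([248., 313.]), array([236., 284.]), array([307., 306.])]
[ 0.53254225 -0.19385616  0.43941634]
0 [284.8 183.4] [352.9 315. ] [248.5 319. ]
0.045 [285.6 189.8] [354.6 299. ] [247.1 312.1]
0.09 [286.6 197.7] [356.5 282.2] [245.5 304.6]
```

```bash
cat > g.py <<'E'
from dry import *
t=[.5385,-.266]; Y=T(np.pi/2-.059)
go([([*t,.14],Y,80),([*t,.035],Y,80,.025),([*t,.035],Y,0,.02,5)]); print()
go([([*t,.07],Y,0,.015),([*t,.15],Y,0,.03)])
E
python3 g.py
```

```text
[[-0.0,0.0,-0.013,0.0028,0.0013,-0.04,80],[-0.0,0.0,-0.026,0.0057,0.0027,-0.08,80],[-0.0,0.0,-0.039,0.0085,0.004,-0.12,80],[-0.0,0.0,-0.039,0.0085,0.004,-0.141,80],[-0.0,0.0,-0.039,0.0085,0.004,-0.162,80]]
[[-0.0,0.0,-0.0,0.0,0.0,-0.021,80],[-0.0,0.0,-0.0,0.0,0.0,-0.042,80],[-0.0,0.0,-0.0,0.0,0.0,-0.063,80],[-0.0,0.0,-0.0,0.0,0.0,-0.063,0],[-0.0,0.0,-0.0,0.0,0.0,-0.063,0]]
[[-0.0,0.0,-0.0,0.0,0.0,-0.0,0],[-0.0,0.0,-0.0,0.0,0.0,-0.0,0],[-0.0,0.0,-0.0,0.0,0.0,-0.0,0],[-0.0,0.0,-0.0,0.0,0.0,-0.0,0],[-0.0,0.0,-0.0,0.0,0.0,-0.0,0]]

[[-0.0,0.0,-0.0,0.0,0.0,0.0117,0],[-0.0,0.0,-0.0,0.0,0.0,0.0233,0],[-0.0,0.0,-0.0,0.0,0.0,0.035,0],[-0.0,0.0,-0.0,0.0,0.0,0.0617,0],[-0.0,0.0,-0.0,0.0,0.0,0.0883,0]]
[[-0.0,0.0,-0.0,0.0,0.0,0.0267,0],[-0.0,0.0,-0.0,0.0,0.0,0.0267,0],[-0.0,0.0,-0.0,0.0,0.0,0.0267,0],[-0.0,0.0,-0.0,0.0,0.0,0.0267,0],[-0.0,0.0,-0.0,0.0,0.0,0.0267,0]]
```

Call:
{"fn": "apply_moves", "kwargs": {"commands": [[0, 0, -0.013, 0.0028, 0.0013, -0.04, 80], [0, 0, -0.026, 0.0057, 0.0027, -0.08, 80], [0, 0, -0.039, 0.0085, 0.004, -0.12, 80], [0, 0, -0.039, 0.0085, 0.004, -0.141, 80], [0, 0, -0.039, 0.0085, 0.004, -0.162, 80]]}}

```text
time: 18.0
tool_pos: [0.5378, -0.2652, 0.0955]
ee_rot: [-3.14, -0.001, 1.512]
wrist_force: [0.8, -0.0, 0.2]
width: 0.0751
finger_force: 0.0
```

Call:
{"fn": "apply_moves", "kwargs": {"commands": [[0, 0, 0, 0, 0, -0.021, 80], [0, 0, 0, 0, 0, -0.042, 80], [0, 0, 0, 0, 0, -0.063, 80], [0, 0, 0, 0, 0, -0.063, 0], [0, 0, 0, 0, 0, -0.063, 0]]}}

```text
time: 18.5
tool_pos: [0.5383, -0.2656, 0.0345]
ee_rot: [-3.142, -0.0, 1.512]
wrist_force: [0.2, 0.2, 0.3]
width: 0.0625
finger_force: 0.0
```

Call:
{"fn": "apply_moves", "kwargs": {"commands": [[0, 0, 0, 0, 0, 0, 0], [0, 0, 0, 0, 0, 0, 0], [0, 0, 0, 0, 0, 0, 0], [0, 0, 0, 0, 0, 0, 0], [0, 0, 0, 0, 0, 0, 0]]}}

```text
time: 19.0
tool_pos: [0.539, -0.2661, 0.036]
ee_rot: [3.139, 0.001, 1.512]
wrist_force: [-0.8, 0.2, 6.2]
width: 0.039
finger_force: 30.0
```

Call:
{"fn": "apply_moves", "kwargs": {"commands": [[0, 0, 0, 0, 0, 0.0117, 0], [0, 0, 0, 0, 0, 0.0233, 0], [0, 0, 0, 0, 0, 0.035, 0], [0, 0, 0, 0, 0, 0.0617, 0], [0, 0, 0, 0, 0, 0.0883, 0]]}}

```text
time: 19.5
tool_pos: [0.5381, -0.2654, 0.1237]
ee_rot: [-3.141, -0.001, 1.512]
wrist_force: [0.6, -0.4, 0.2]
width: 0.0392
finger_force: 29.6
```

Call:
{"fn": "apply_moves", "kwargs": {"commands": [[0, 0, 0, 0, 0, 0.0267, 0], [0, 0, 0, 0, 0, 0.0267, 0], [0, 0, 0, 0, 0, 0.0267, 0], [0, 0, 0, 0, 0, 0.0267, 0], [0, 0, 0, 0, 0, 0.0267, 0]]}}

```text
time: 20.0
tool_pos: [0.5374, -0.265, 0.1472]
ee_rot: [-3.139, -0.002, 1.512]
wrist_force: [-0.0, -0.2, -0.7]
width: 0.039
finger_force: 29.6
```

```bash
python3 - <<'E'
from h import *
o=get_obs(); print(o['time'],o['tool_pos'].round(4),o['width'],o['wrist_force'].round(1))
s=snap('wrist'); g=snap('side'); c=snap('scene')
a=g['pixels'][220:380,180:340,::-1]; b=c['pixels'][220:380,260:420,::-1]; w=s['pixels'][90:250,200:360,::-1]
cv2.imwrite('pics/x2.png',cv2.resize(np.hstack([a,b,w]),None,fx=1.66,fy=1.66,interpolation=2))
E
```

```text
20.0 [ 0.5374 -0.265   0.1472] 0.03901851096158297 [-0.  -0.2 -0.7]
```

View pics/x2.png

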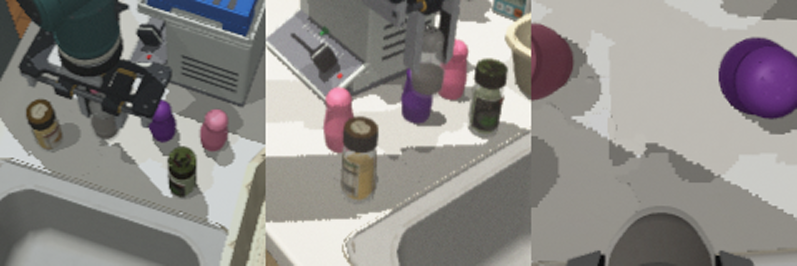

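The shaker is held upright and clear, and both jars are undisturbed.

```bash
cat > g.py <<'E'
from dry import *
t=[.5385,-.266]; Y=T(np.pi/2-.059); q=[.620,-.070]
go([([*t,.31],Y,0,.04),([*q,.31],Y,0,.035,1)]); print()
go([([*q,.262],Y,0,.02),([*q,.252],Y,0,.004,4)])
E
python3 g.py
```

```text
[[-0.0,0.0,-0.0,0.0,0.0,0.04,0],[-0.0,0.0,-0.0,0.0,0.0,0.08,0],[-0.0,0.0,-0.0,0.0,0.0,0.12,0],[-0.0,0.0,-0.0,0.0,0.0,0.16,0],[-0.0,0.0,-0.0,0.0116,0.028,0.16,0]]
[[-0.0,0.0,-0.0,0.0117,0.028,-0.0,0],[-0.0,0.0,-0.0,0.0233,0.056,-0.0,0],[-0.0,0.0,-0.0,0.035,0.084,-0.0,0],[-0.0,0.0,-0.0,0.0466,0.112,-0.0,0],[-0.0,0.0,-0.0,0.0583,0.14,-0.0,0]]
[[-0.0,0.0,-0.0,0.0116,0.028,-0.0,0],[-0.0,0.0,-0.0,0.0116,0.028,-0.0,0],[-0.0,0.0,-0.0,0.0116,0.028,-0.0,0],[-0.0,0.0,-0.0,0.0116,0.028,-0.0,0],[-0.0,0.0,-0.0,0.0116,0.028,-0.0,0]]

[[-0.0,0.0,-0.0,0.0,0.0,-0.016,0],[-0.0,0.0,-0.0,-0.0,0.0,-0.032,0],[-0.0,0.0,-0.0,-0.0,0.0,-0.048,0],[-0.0,0.0,-0.0,-0.0,0.0,-0.0513,0],[-0.0,0.0,-0.0,-0.0,0.0,-0.0547,0]]
[[-0.0,0.0,-0.0,-0.0,0.0,-0.0033,0],[-0.0,0.0,-0.0,-0.0,0.0,-0.0033,0],[-0.0,0.0,-0.0,-0.0,0.0,-0.0033,0],[-0.0,0.0,-0.0,-0.0,0.0,-0.0033,0],[-0.0,0.0,-0.0,-0.0,0.0,-0.0033,0]]
```

Call:
{"fn": "apply_moves", "kwargs": {"commands": [[0, 0, 0, 0, 0, 0.04, 0], [0, 0, 0, 0, 0, 0.08, 0], [0, 0, 0, 0, 0, 0.12, 0], [0, 0, 0, 0, 0, 0.16, 0], [0, 0, 0, 0.0116, 0.028, 0.16, 0]]}}

```text
time: 20.65
tool_pos: [0.5509, -0.241, 0.3168]
ee_rot: [3.13, 0.007, 1.507]
wrist_force: [0.6, 0.4, -0.7]
width: 0.039
finger_force: 29.6
```

Call:
{"fn": "apply_moves", "kwargs": {"commands": [[0, 0, 0, 0.0117, 0.028, 0, 0], [0, 0, 0, 0.0233, 0.056, 0, 0], [0, 0, 0, 0.035, 0.084, 0, 0], [0, 0, 0, 0.0466, 0.112, 0, 0], [0, 0, 0, 0.0583, 0.14, 0, 0]]}}

```text
time: 21.15
tool_pos: [0.6086, -0.0965, 0.309]
ee_rot: [-3.141, -0.0, 1.512]
wrist_force: [-0.4, -0.4, -0.7]
width: 0.039
finger_force: 29.6
```

Call:
{"fn": "apply_moves", "kwargs": {"commands": [[0, 0, 0, 0.0116, 0.028, 0, 0], [0, 0, 0, 0.0116, 0.028, 0, 0], [0, 0, 0, 0.0116, 0.028, 0, 0], [0, 0, 0, 0.0116, 0.028, 0, 0], [0, 0, 0, 0.0116, 0.028, 0, 0]]}}

```text
time: 21.65
tool_pos: [0.6196, -0.0708, 0.3095]
ee_rot: [3.141, 0.0, 1.51]
wrist_force: [0.5, 0.4, -0.2]
width: 0.0391
finger_force: 29.6
```

Call:
{"fn": "apply_moves", "kwargs": {"commands": [[0, 0, 0, 0, 0, -0.016, 0], [0, 0, 0, 0, 0, -0.032, 0], [0, 0, 0, 0, 0, -0.048, 0], [0, 0, 0, 0, 0, -0.0513, 0], [0, 0, 0, 0, 0, -0.0547, 0]]}}

```text
time: 22.15
tool_pos: [0.6197, -0.0704, 0.2548]
ee_rot: [3.141, -0.0, 1.511]
wrist_force: [0.4, 0.3, -1.3]
width: 0.039
finger_force: 29.6
```

Call:
{"fn": "apply_moves", "kwargs": {"commands": [[0, 0, 0, 0, 0, -0.0033, 0], [0, 0, 0, 0, 0, -0.0033, 0], [0, 0, 0, 0, 0, -0.0033, 0], [0, 0, 0, 0, 0, -0.0033, 0], [0, 0, 0, 0, 0, -0.0033, 0]]}}

```text
time: 22.65
tool_pos: [0.6201, -0.0696, 0.252]
ee_rot: [3.14, 0.0, 1.512]
wrist_force: [0.2, 1.0, -1.0]
width: 0.0392
finger_force: 29.6
```

Call:
{"fn": "apply_moves", "kwargs": {"commands": [[0, 0, 0, 0, 0, -0.001, 0], [0, 0, 0, 0, 0, -0.001, 0], [0, 0, 0, 0, 0, -0.002, 0], [0, 0, 0, 0, 0, -0.002, 0], [0, 0, 0, 0, 0, -0.002, 0]]}}

```text
time: 23.15
tool_pos: [0.6201, -0.0696, 0.2509]
ee_rot: [3.139, 0.0, 1.512]
wrist_force: [-0.9, 0.7, 5.8]
width: 0.0391
finger_force: 30.0
```

```bash
cat > g.py <<'E'
from dry import *
p,R=load(); json.dump(dict(p=[*p[:2],p[2]-.002],R=R.as_matrix().tolist()),open(F,'w'))
Y=T(np.pi/2-.059); q=[.620,-.070]
go([([*q,.2505],Y,75,.02,3),([*q,.36],Y,75,.03,),([.47,-.06,.34],T(.3,0.15),45,.04),(sl(-.04,.14),D,45,.04,2)])
E
python3 g.py
```

```text
[[-0.0,0.0,-0.0,-0.0,0.0,0.0005,75],[-0.0,0.0,-0.0,-0.0,0.0,0.0005,75],[-0.0,0.0,-0.0,-0.0,0.0,0.0005,75],[-0.0,0.0,-0.0,-0.0,0.0,0.0005,75],[-0.0,0.0,-0.0,-0.0,0.0,0.0279,75]]
[[-0.0,0.0,-0.0,-0.0,0.0,0.0273,75],[-0.0,0.0,-0.0,-0.0,0.0,0.0547,75],[-0.0,0.0,-0.0,-0.0,0.0,0.0821,75],[0.014,-0.01,-0.134,-0.0167,0.0011,0.0799,45],[0.028,-0.021,-0.269,-0.0333,0.0022,0.0777,45]]
[[0.014,-0.011,-0.134,-0.0167,0.0011,-0.0023,45],[0.028,-0.022,-0.269,-0.0334,0.0022,-0.0045,45],[0.042,-0.033,-0.403,-0.05,0.0034,-0.0067,45],[0.056,-0.044,-0.537,-0.0667,0.0045,-0.0089,45],[0.07,-0.055,-0.672,-0.0834,0.0056,-0.0112,45]]
[[0.013,-0.011,-0.134,-0.0166,0.0011,-0.0022,45],[0.027,-0.022,-0.269,-0.0333,0.0022,-0.0044,45],[0.047,-0.101,-0.356,-0.0342,0.0034,-0.0442,45],[0.066,-0.182,-0.444,-0.0351,0.0046,-0.0841,45],[0.086,-0.262,-0.531,-0.0359,0.0057,-0.1239,45]]
[[0.01,-0.08,-0.089,-0.0009,0.0012,-0.0398,45],[0.01,-0.08,-0.089,-0.0009,0.0012,-0.0398,45],[0.01,-0.08,-0.089,-0.0009,0.0012,-0.0398,45],[0.01,-0.08,-0.089,-0.0009,0.0012,-0.0398,45],[0.01,-0.08,-0.089,-0.0009,0.0012,-0.0398,45]]
```

Call:
{"fn": "apply_moves", "kwargs": {"commands": [[0, 0, 0, 0, 0, 0.0005, 75], [0, 0, 0, 0, 0, 0.0005, 75], [0, 0, 0, 0, 0, 0.0005, 75], [0, 0, 0, 0, 0, 0.0005, 75], [0, 0, 0, 0, 0, 0.0279, 75]]}}

```text
time: 23.65
tool_pos: [0.6181, -0.0693, 0.2719]
ee_rot: [-3.131, -0.002, 1.512]
wrist_force: [0.5, -0.1, -0.6]
width: 0.0701
finger_force: 0.0
```

Call:
{"fn": "apply_moves", "kwargs": {"commands": [[0, 0, 0, 0, 0, 0.0273, 75], [0, 0, 0, 0, 0, 0.0547, 75], [0, 0, 0, 0, 0, 0.0821, 75], [0.014, -0.01, -0.134, -0.0167, 0.0011, 0.0799, 45], [0.028, -0.021, -0.269, -0.0333, 0.0022, 0.0777, 45]]}}

```text
time: 24.15
tool_pos: [0.5871, -0.0675, 0.3556]
ee_rot: [3.124, -0.032, 1.238]
wrist_force: [0.5, -0.1, -1.1]
width: 0.058
finger_force: 0.0
```

Call:
{"fn": "apply_moves", "kwargs": {"commands": [[0.014, -0.011, -0.134, -0.0167, 0.0011, -0.0023, 45], [0.028, -0.022, -0.269, -0.0334, 0.0022, -0.0045, 45], [0.042, -0.033, -0.403, -0.05, 0.0034, -0.0067, 45], [0.056, -0.044, -0.537, -0.0667, 0.0045, -0.0089, 45], [0.07, -0.055, -0.672, -0.0834, 0.0056, -0.0112, 45]]}}

```text
time: 24.65
tool_pos: [0.5025, -0.0619, 0.3435]
ee_rot: [3.126, -0.119, 0.565]
wrist_force: [-0.4, 1.0, -0.0]
width: 0.0425
finger_force: 0.0
```

Call:
{"fn": "apply_moves", "kwargs": {"commands": [[0.013, -0.011, -0.134, -0.0166, 0.0011, -0.0022, 45], [0.027, -0.022, -0.269, -0.0333, 0.0022, -0.0044, 45], [0.047, -0.101, -0.356, -0.0342, 0.0034, -0.0442, 45], [0.066, -0.182, -0.444, -0.0351, 0.0046, -0.0841, 45], [0.086, -0.262, -0.531, -0.0359, 0.0057, -0.1239, 45]]}}

```text
time: 25.15
tool_pos: [0.4673, -0.0564, 0.2191]
ee_rot: [3.13, -0.396, 0.031]
wrist_force: [0.2, 0.9, 0.8]
width: 0.0425
finger_force: 0.0
```

Call:
{"fn": "apply_moves", "kwargs": {"commands": [[0.01, -0.08, -0.089, -0.0009, 0.0012, -0.0398, 45], [0.01, -0.08, -0.089, -0.0009, 0.0012, -0.0398, 45], [0.01, -0.08, -0.089, -0.0009, 0.0012, -0.0398, 45], [0.01, -0.08, -0.089, -0.0009, 0.0012, -0.0398, 45], [0.01, -0.08, -0.089, -0.0009, 0.0012, -0.0398, 45]]}}

```text
time: 25.65
tool_pos: [0.472, -0.0569, 0.1905]
ee_rot: [3.137, -0.485, -0.056]
wrist_force: [1.1, 0.2, 1.2]
width: 0.0423
finger_force: 0.0
```

```bash
python3 - <<'E'
from h import *
o=get_obs(); print(o['time'],o['tool_pos'].round(4),o['ee_rot'].round(3))
s=snap('wrist'); g=snap('side')
a=cv2.resize(s['pixels'][20:240,130:450,::-1],None,fx=1.6,fy=1.6,interpolation=2)
b=cv2.resize(g['pixels'][120:300,230:350,::-1],(235,352),interpolation=2)
cv2.imwrite('pics/x3.png',np.hstack([a,b]))
print([ (np.round(x['pixel'],1),round(x['score'],2)) for q in('slider_grip','mark_tip') for x in place_of('wrist',q)])
np.save('s3.npy',s,allow_pickle=True)
E
```

```text
25.65 [ 0.472  -0.0569  0.1905] [ 3.137 -0.485 -0.056]
[(array([287.2, 210.5]), 0.73), (array([229.1, 180.4]), 0.67)]
```

View pics/x3.png

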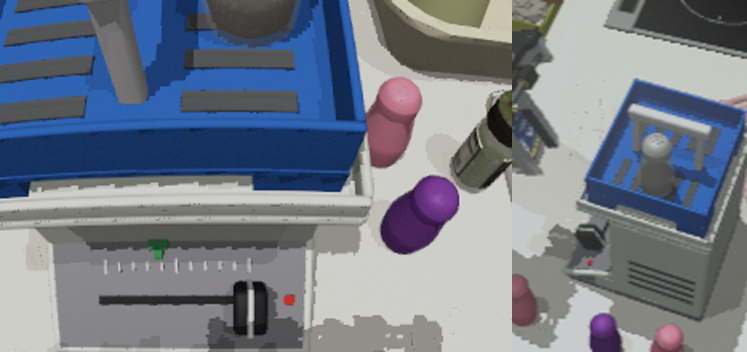

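The wrist view shows the shaker upright in the right bay of the seated tray. The slider's line is at the rightmost tick, and the mark is about 6.25 ticks left of it. I'll pinch the slider again.

```bash
cat > g.py <<'E'
from dry import *
g=-.0150
go([(sl(-.0505,.05),D,50,.04),(sl(-.0505,g),D,50,.03,1),(sl(-.0505,g),D,0,.03,7)])
E
python3 g.py
```

```text
[[-0.0,-0.0,-0.0,0.0134,-0.0043,-0.0267,50],[-0.0,-0.0,-0.0,0.0268,-0.0086,-0.0535,50],[-0.0,-0.0,-0.0,0.0401,-0.0129,-0.0802,50],[-0.0,-0.0,-0.0,0.05,-0.0135,-0.0995,50],[-0.0,-0.0,-0.0,0.0598,-0.014,-0.1189,50]]
[[-0.0,-0.0,-0.0,0.0098,-0.0006,-0.0193,50],[-0.0,-0.0,-0.0,0.0098,-0.0006,-0.0193,50],[-0.0,-0.0,-0.0,0.0098,-0.0006,-0.0193,0],[-0.0,-0.0,-0.0,0.0098,-0.0006,-0.0193,0],[-0.0,-0.0,-0.0,0.0098,-0.0006,-0.0193,0]]
[[-0.0,-0.0,-0.0,-0.0,-0.0,0.0,0],[-0.0,-0.0,-0.0,-0.0,-0.0,0.0,0],[-0.0,-0.0,-0.0,-0.0,-0.0,0.0,0],[-0.0,-0.0,-0.0,-0.0,-0.0,0.0,0],[-0.0,-0.0,-0.0,-0.0,-0.0,0.0,0]]
```

Call:
{"fn": "apply_moves", "kwargs": {"commands": [[0, 0, 0, 0.0134, -0.0043, -0.0267, 50], [0, 0, 0, 0.0268, -0.0086, -0.0535, 50], [0, 0, 0, 0.0401, -0.0129, -0.0802, 50], [0, 0, 0, 0.05, -0.0135, -0.0995, 50], [0, 0, 0, 0.0598, -0.014, -0.1189, 50]]}}

```text
time: 26.35
tool_pos: [0.5276, -0.0694, 0.0614]
ee_rot: [3.141, -0.472, -0.059]
wrist_force: [0.4, 0.1, -0.2]
width: 0.0471
finger_force: 0.0
```

Call:
{"fn": "apply_moves", "kwargs": {"commands": [[0, 0, 0, 0.0098, -0.0006, -0.0193, 50], [0, 0, 0, 0.0098, -0.0006, -0.0193, 50], [0, 0, 0, 0.0098, -0.0006, -0.0193, 0], [0, 0, 0, 0.0098, -0.0006, -0.0193, 0], [0, 0, 0, 0.0098, -0.0006, -0.0193, 0]]}}

```text
time: 26.85
tool_pos: [0.5368, -0.0699, 0.0439]
ee_rot: [3.141, -0.474, -0.059]
wrist_force: [0.2, -0.6, 0.3]
width: 0.0265
finger_force: 0.0
```

Call:
{"fn": "apply_moves", "kwargs": {"commands": [[0, 0, 0, 0, 0, 0, 0], [0, 0, 0, 0, 0, 0, 0], [0, 0, 0, 0, 0, 0, 0], [0, 0, 0, 0, 0, 0, 0], [0, 0, 0, 0, 0, 0, 0]]}}

```text
time: 27.35
tool_pos: [0.5367, -0.0699, 0.0437]
ee_rot: [3.141, -0.474, -0.058]
wrist_force: [-4.0, 0.1, 6.3]
width: 0.0215
finger_force: 30.0
```

Call:
{"fn": "apply_moves", "kwargs": {"commands": [[0, 0, 0, 0.0009, 0.0156, 0, 0], [0, 0, 0, 0.0018, 0.0312, 0, 0], [0, 0, 0, 0.0028, 0.0468, 0, 0], [0, 0, 0, 0.0037, 0.0626, 0, 0], [0, 0, 0, 0.0037, 0.0626, 0, 0]]}}

```text
time: 27.85
tool_pos: [0.5404, -0.0054, 0.0437]
ee_rot: [-3.141, -0.473, -0.057]
wrist_force: [-4.8, 2.2, 7.0]
width: 0.0221
finger_force: 30.0
```

Call:
{"fn": "apply_moves", "kwargs": {"commands": [[0, 0, 0, 0, 0, 0, 0], [0, 0, 0, 0, 0, 0, 0], [0, 0, 0, 0, 0, 0, 50], [0, 0, 0, 0, 0, 0, 50], [0, 0, 0, 0, 0, 0, 50]]}}

```text
time: 28.35
tool_pos: [0.5394, -0.007, 0.0415]
ee_rot: [-3.141, -0.47, -0.059]
wrist_force: [0.1, 0.4, -0.5]
width: 0.0426
finger_force: 0.0
```

Call:
{"fn": "apply_moves", "kwargs": {"commands": [[0, 0, 0, -0.015, 0.001, 0.0294, 50], [0, 0, 0, -0.03, 0.002, 0.0588, 50], [0, 0, 0, -0.045, 0.003, 0.0882, 50], [0, 0, 0, -0.0675, 0.004, 0.1323, 50], [0, 0, 0, -0.0675, 0.004, 0.1323, 50]]}}

```text
time: 28.85
tool_pos: [0.4745, -0.0035, 0.1828]
ee_rot: [3.14, -0.485, -0.059]
wrist_force: [-0.0, -0.5, 0.8]
width: 0.047
finger_force: 0.0
```

Call:
{"fn": "apply_moves", "kwargs": {"commands": [[0, 0, 0, 0, 0, 0, 50], [0, 0, 0, 0, 0, 0, 50], [0, 0, 0, 0, 0, 0, 50], [0, 0, 0, 0, 0, 0, 50], [0, 0, 0, 0, 0, 0, 50]]}}

```text
time: 29.35
tool_pos: [0.4719, -0.0029, 0.173]
ee_rot: [-3.141, -0.469, -0.059]
wrist_force: [-0.4, 1.0, -0.0]
width: 0.0473
finger_force: 0.0
```

```bash
python3 - <<'E'
from h import *
from dry import *
ob=get_obs(); print(ob['time'],ob['tool_pos'].round(4),ob['ee_rot'].round(3))
s=snap('wrist')
cv2.imwrite('pics/x4.png',cv2.resize(s['pixels'][40:240,180:380,::-1],(600,600),interpolation=2))
def pl(p,h):
    d=ray(s,p); P=s['c']+d*(n@(o+h*n-s['c']))/(n@d); return ((P-o)@ey).round(4),((P-o)@up).round(4)
for q,h in(('slider_grip',0),('mark_tip',-.026)):
    for x in place_of('wrist',q): print(q,np.round(x['pixel'],1),round(x['score'],2),pl(x['pixel'],h))
print('proj: mark',proj(s,o+.0123*ey-.026*n+.029*up),'line top',proj(s,o+.0123*ey+.014*n))
E
```

```text
29.35 [ 0.4719 -0.0029  0.173 ] [-3.141 -0.469 -0.059]
slider_grip [276.4 202.2] 0.72 (np.float64(0.014), np.float64(0.0022))
slider_grip [365.5  14.6] 0.69 (np.float64(-0.0733), np.float64(0.1922))
mark_tip [276.8 172.3] 0.69 (np.float64(0.0136), np.float64(0.0281))
proj: mark [278.03429329 171.42137312] line top [278.11117223 207.95212888]
```

View pics/x4.png

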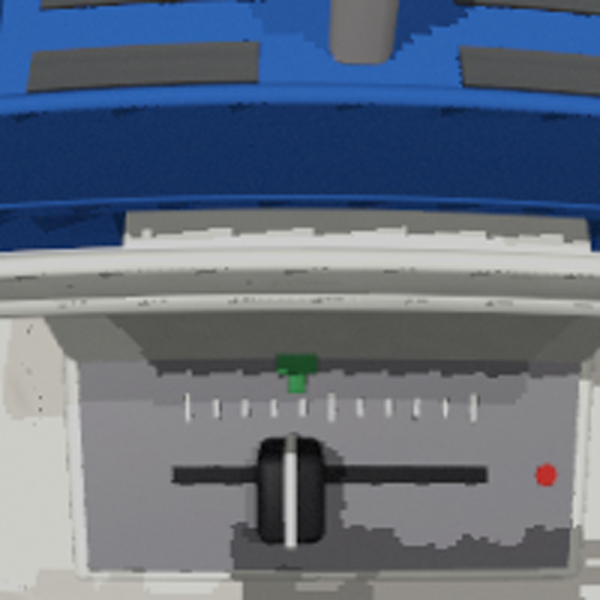

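The slider's white line (crop x≈291) sits under the green tip (x≈296), about 1 mm off and well within 5 mm. The arm is clear, so I'm handing in.

```bash
python3 -c "
from bench import *
print(close_job())"
```

```text
the job is handed in; nothing more can be done
None
```

The job is handed in after about 29 s of arm time: slider pushed off first, tray seated, salt shaker upright in it, slider about 1 mm from the green mark in the last picture and spice jars left alone; no verdict came back.

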